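# Seat the pitch comb leaf in the lift spindle's thread

## Robot

A 6-joint arm with a two-finger parallel gripper is mounted at the origin on the work surface. World frame = base frame: x ahead of the robot, y to its left, z up, the work surface at z = 0. Lengths are in m, angles in rad, forces in N, time in s.
With the tool pointing down it reaches from about 0.375 to 0.975 m from the base axis. Payload 3.8 kg.
Tool frame: the origin (TCP) lies at the very end of the fingers, on their centre line; the grasp point (between the pads) lies robot.grip_point_offset behind it (robot.grip_point_offset is the distance from the TCP to the grasp point, in m); z points along the fingers, y is the direction in which the jaws open and shut (so a half turn about z gives the same grasp; the last joint's range is limited). The gripper opens to 85 mm and grips with 20 to 120 N. Pads are 22 mm wide; open, the fingers measure 114 mm over their backs; the gripper's body (76 mm by 85 mm) begins 54 mm behind the grasp point. The pads swing forward as they close: fully open they stand 13 mm farther back than shut.
Start: joints at [-1.196, 0.264, 1.604, -0, 1.274, -0.037], TCP at [0.27, -0.619, 0.231] pointing down, gripper open.
Joint ranges: [-2.63, 2.63], [-0.94, 2.18], [0.31, 2.57], [-1.31, 4.45], [0, 2.66], [-2.55, 2.55]. Speed limits (rad/s): [2.57, 2.57, 3.14, 3.14, 3.14, 3.14].

## Interface

Orientations are given as a unit quaternion [x, y, z, w].
In Python, from rig import status, viewer, robot gives the robot as it stands. The module is installed in compiled form; this text tells all that it offers.
- The arm moves only by the tool step_arm, never from a script. Its arguments are lists of equal length, an entry for each row: "offset": the shift along the world's x, y, z in cm, a list of three; "rotation": the turn, a rotation vector about the world's x, y, z in rad, a list of three; "grip": the finger opening in cm, from 0 to 8.54. In form: {"offset": [[dx, dy, dz], ...], "rotation": [[wx, wy, wz], ...], "grip": [grip, ...]}. A call has 1 to 12 rows; each row shifts and turns the pose as measured when the row begins; what a row does not reach is not made up. A row lasts 1/10 s, in which the tool goes at most 50 mm and 8.59 degrees, less where a joint would pass 70% of its speed; a pose out of reach is approached as far as the arm can. A call with a gripper value outside its range is refused whole. The fingers move at their own pace and stop on an object; the grip force is fixed at half the most. Time passes only in rows, so rows that do not move let the fingers close. It gives the time, the measured TCP pose, the force and the opening at its end, in the units of the state.
- status.read_state(): the state, without advancing time (a new reading comes with each control period).
- viewer.capture(name): name is "scene" or "side" or "wrist"; returns a dict with "image" (400x640x3 uint8, red, green, blue), "mtx" (3x3 intrinsics, pixels), "rvec" (rotation vector, rad) and "tvec" (3), from world to camera coordinates, as OpenCV has them. Camera axes: x right, y down, z forward; pixel columns grow to the right and rows downward; lengths in m; the calibration is good to about 2 mm. A picture is of the moment at which its call begins. There is no depth.
- robot.finish_job(): hands the job in, once; it reports no verdict.
Trained networks look in the newest picture that a camera, given by its name, has taken for a name from the list of things; names that differ only in an ending like _2 or _b are one class to them, and where a whole thing is asked for, a point or a joint stands for the part that bears it (a point fixed in the world has none). Each returns a list of dicts, best first, with "conf" (0 to 1); they miss things now and then, are a little off and sometimes report something else, mostly with a low value. They report only what shows in the picture. A call takes as long as a camera call. They do not tell look-alikes from the thing itself.
- viewer.look_for(target, camera): "xy" ([column, row] in pixels, amid what is visible of it).
The state is a dict: "time_s": time; "joints": joint angles; "dq": joint speeds; "joint_efforts": joint torques, N m; "position": TCP position; "ee_rot": TCP orientation; "ft_force": force on the tool from outside, world axes, zero at the start; "wrist_torque": the same for the moment, N m; "finger_gap": finger opening in m.
Only numpy, scipy, OpenCV 4.12 (cv2) and the standard library are available. Lean on these libraries where they do the work, as an engineer would, in place of code of your own. Each camera call takes 0.05 s, during which the arm holds its last target.

## Task

Take the coarse thread comb leaf (the one with five teeth), lay it on the cradle's ledge with its teeth towards the threaded spindle and feel for the grooves until all five teeth are fully home, its straight edge flush along the thread crests. Keep it lightly pressed home for about a second, so that the sprung spindle gives a little, to check that it sits flat; then let go and leave it seated flat on the ledge. Do not force it against the thread, and leave the other things where they are.

Things in the scene. Friction and masses are not known exactly. Their poses are not given: they have to be found in the camera images.
- comb: coarse thread pitch comb leaf: steel plate 44 (x) x 58 (y) x 6 mm with a black upright grip block on top, about 90 g, starts flat on the bench. Origin: centre of the plate's underside, z up. Teeth point to its -x. The fine leaf looks the same but has eight closer teeth
- comb_edge (a point): on the coarse leaf, axes as comb: middle of its straight toothed edge at mid-thickness (x -22, z 3 mm of the leaf). Five teeth stick out 4 mm from the edge towards -x, at y = -24, -12, 0, 12, 24 mm, each 2.0 mm wide at the tip and 3.0 mm at the root, as thick as the plate
- comb_grip (a point): on the coarse leaf, axes as comb: centre of its grip block (x 4, y 0, z 24 mm of the leaf). The block is 26 (x) x 14 (y) x 36 mm and stands on the plate, from z = 6 to 42 mm of the leaf; pinch it across its 14 mm width, along y
- comb_fine: fine comb leaf: same plate and grip block, but eight teeth 7 mm apart; not for this spindle, leave alone
- cradle: cradle fixed to the bench, 125 x 170 mm; origin on the bench straight below the middle of the spindle's axis, z up, y along the spindle, +x from the spindle towards the ledge. The leaf comes from the ledge side and is pushed towards -x. Cheeks at y = -76 and 76 mm, 44 mm high, carry the spindle
- ledge (a point): centre of the ledge's top, axes as cradle: a flat smooth block 70 (x) x 100 (y) mm, 33 mm above the bench, from x = 23 to 93 mm of the cradle. With a leaf lying on it, the leaf's mid-thickness is level with the spindle's axis
- spindle: threaded steel spindle of an equipment lift, diameter 40 mm, lying in the cradle; axes as cradle, origin on its axis at mid-length, 36 mm above the bench. Sprung: pushed towards -x it gives way up to 10 mm, 2 N to start and 1 N more per mm, then a hard stop. Along y friction holds it up to about 40 N
- thread_front (a point): on the spindle, axes as cradle: on the line of the crests facing the ledge (x 20, y 0, z 0 mm of the spindle). Leaf fully home: comb_edge is 0 mm from it in x; teeth standing on crests: +4 mm. The thread runs at least from y = -56 to 56 mm. This point says nothing of where the grooves lie
- thread_mid (a point): middle of the thread's front, same place as thread_front. Ring grooves 12 mm apart, 4.5 mm deep, 4.0 mm wide at the mouth, 2.8 mm at the bottom; crests 8.0 mm wide. WHERE the grooves lie along y shifts by up to 4 mm either way each time and no pose gives it: look or feel for it
- caddy_a: drive caddy, a flat metal box 74 x 160 x 24 mm with its latch, leave alone
- caddy_b: drive caddy, a flat metal box 74 x 160 x 24 mm with its latch, leave alone
- driver: screwdriver lying on the bench, leave alone
Not all that is in view belongs to the job. Of the things like the cradle, leave any that is brown; of the rest the smaller one is meant.

How it is judged:
By the outcome, as a careful person would: the job done as asked, in the order asked, and still so for the second after the job is handed in, with the robot touching nothing.
It also fails if it takes over 67 s, if anything falls off the work surface, if the arm or the gripper's body presses on something with over 40 N, if the wrist force passes 120 N, or if a joint passes its speed limit or range.

## Working session

There is one attempt and no reset: what is moved stays moved. The work goes in short steps, Python scripts to look and compute and a tool call to move; the robot and the scene stay as the last step left them, time stands still between calls to the robot, and variables do not carry over. Pictures are saved under pics/ and viewed, and the job is handed in when it is done.

Besides the shell and the picture viewer there is one more tool, called after "Emit:" by a JSON object that holds its "method" and its "body". step_arm: Moves the arm, as the interface text tells. Its arguments: {"type":"object","properties":{"offset":{"type":"array","items":{"type":"array","items":{"type":"number"}}},"rotation":{"type":"array","items":{"type":"array","items":{"type":"number"}}},"grip":{"type":"array","items":{"type":"number"}}},"required":["offset","rotation","grip"]}

```bash
mkdir -p pics; ls; cat > h.py <<'E'
import numpy as np, cv2
from rig import status, viewer, robot
def cap(n,fn=None):
    c=viewer.capture(n)
    if fn: cv2.imwrite('pics/'+fn,cv2.cvtColor(c['image'],cv2.COLOR_RGB2BGR))
    return c
def ray(c,uv,z):
    R=cv2.Rodrigues(np.array(c['rvec'],float))[0]; t=np.array(c['tvec'],float).ravel()
    K=np.array(c['mtx'])
    d=R.T@np.linalg.solve(K,np.array([uv[0],uv[1],1.])); o=-R.T@t
    return o+d*(z-o[2])/d[2]
def proj(c,p):
    return cv2.projectPoints(np.array(p,float).reshape(-1,1,3),np.array(c['rvec'],float),np.array(c['tvec'],float),np.array(c['mtx'],float),None)[0].reshape(-1,2)
E
python3 - <<'E'
from h import *
import pickle
cs={}
for n in ['scene','side','wrist']:
    c=cap(n,n+'0.png'); cs[n]=c
    for t in ['comb','comb_fine','comb_grip','cradle','spindle','ledge']:
        print(n,t,[(np.round(d['xy'],0).tolist(),round(d['conf'],2)) for d in viewer.look_for(t,n)])
pickle.dump(cs,open('c0.pkl','wb'))
s=status.read_state(); print(s,robot.grip_point_offset)
E
```

```text
pics
scene comb [([404.0, 181.0], 0.58), ([419.0, 138.0], 0.36)]
scene comb_fine [([268.0, 259.0], 0.68)]
scene comb_grip [([406.0, 181.0], 0.51)]
scene cradle [([326.0, 144.0], 0.95), ([351.0, 206.0], 0.91), ([268.0, 196.0], 0.79)]
scene spindle [([260.0, 190.0], 0.87), ([318.0, 132.0], 0.76), ([344.0, 198.0], 0.6)]
scene ledge [([324.0, 146.0], 0.87), ([266.0, 197.0], 0.76), ([351.0, 206.0], 0.61)]
side comb [([276.0, 280.0], 0.89)]
side comb_fine [([302.0, 173.0], 0.48)]
side comb_grip [([275.0, 282.0], 0.66)]
side cradle [([351.0, 190.0], 0.7), ([293.0, 228.0], 0.65), ([384.0, 248.0], 0.58)]
side spindle [([397.0, 233.0], 0.76), ([304.0, 218.0], 0.6)]
side ledge [([358.0, 191.0], 0.97), ([297.0, 229.0], 0.68), ([383.0, 250.0], 0.65)]
wrist comb []
wrist comb_fine []
wrist comb_grip []
wrist cradle []
wrist spindle []
wrist ledge []
{'time_s': 1.05, 'joints': array([-1.19588796e+00,  2.63857967e-01,  1.60397050e+00, -2.10272118e-05,
        1.27366513e+00, -3.68700916e-02]), 'dq': array([-7.58367308e-04,  1.30664274e-03,  8.22700288e-05, -7.37547814e-05,
        7.61409551e-06, -7.69063372e-04]), 'joint_efforts': array([-2.58134765e-03, -5.15089774e+01, -3.67738402e+01,  1.01512815e-04,
        9.33902920e-04,  4.05469237e-06]), 'position': array([ 0.27018056, -0.61859367,  0.23132403]), 'ee_rot': array([ 9.78878949e-01,  2.04440703e-01, -1.57833574e-06,  5.05138264e-05]), 'ft_force': array([ 0.18414012, -0.58436216, -0.31004722]), 'wrist_torque': array([ 0.0147463 , -0.00590172, -0.01968797]), 'finger_gap': 0.08528426558135059} 0.0187
```

View pics/scene0.png

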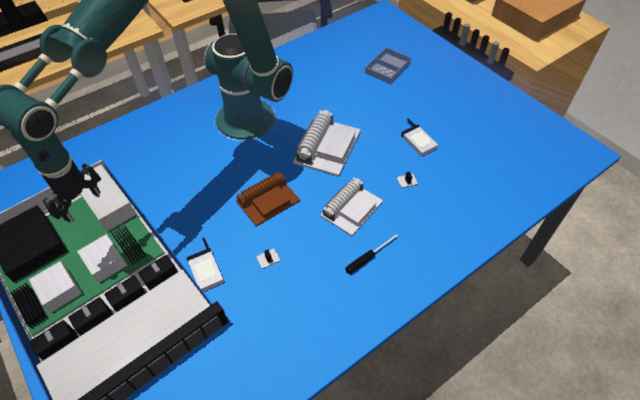

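View pics/side0.png

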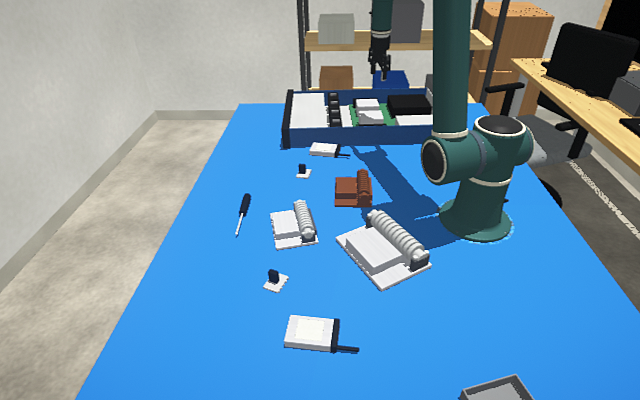

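View pics/wrist0.png

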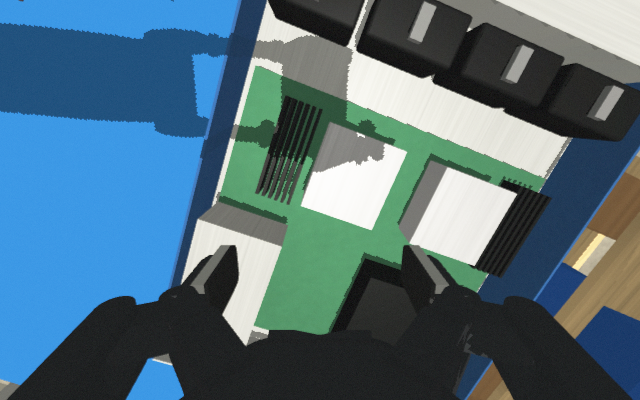

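```bash
python3 - <<'E'
from h import *
import pickle
cs=pickle.load(open('c0.pkl','rb'))
for n,pts in [('scene',[(406,182,.006),(267,260,.006),(351,208,.033)]),('side',[(275,284,.006),(302,173,.006),(293,230,.033)])]:
    c=cs[n]
    for u,v,z in pts: print(n,u,v,ray(c,(u,v),z).round(3))
S=cs['scene']['image'];D=cs['side']['image']
def z(I,x,y,w,h,W=390,H=290): return cv2.resize(I[y:y+h,x:x+w],(W,H),interpolation=cv2.INTER_CUBIC)
o=np.vstack([np.hstack([z(S,385,165,40,30),z(S,247,243,40,30)]),np.hstack([z(D,255,262,40,30),z(D,282,157,40,30)])])
cv2.imwrite('pics/z1.png',o[:,:,::-1])
o=np.hstack([z(S,310,165,80,75,400,375),z(D,260,190,80,75,400,375)])
cv2.imwrite('pics/z2.png',o[:,:,::-1])
E
```

```text
scene 406 182 [0.596 0.266 0.006]
scene 267 260 [ 0.566 -0.265  0.006]
scene 351 208 [0.583 0.04  0.033]
side 275 284 [0.59  0.286 0.006]
side 302 173 [ 0.565 -0.256  0.006]
side 293 230 [0.56  0.102 0.033]
```

View pics/z1.png

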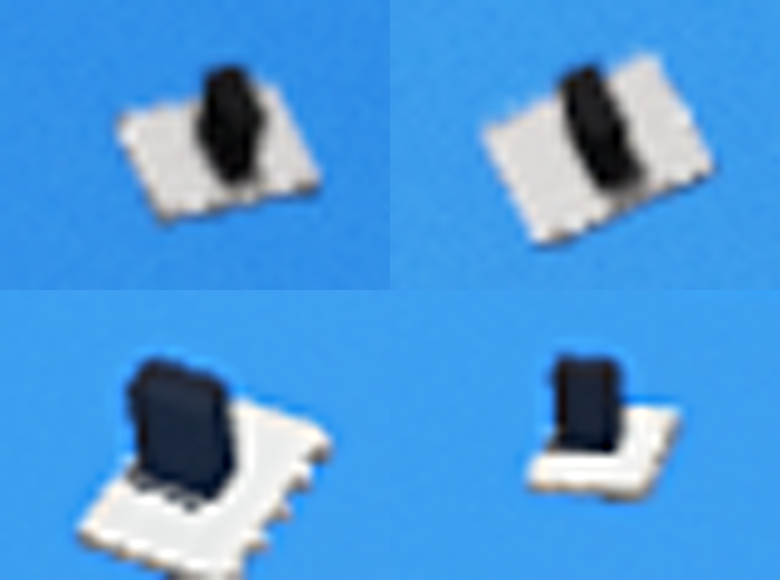

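View pics/z2.png

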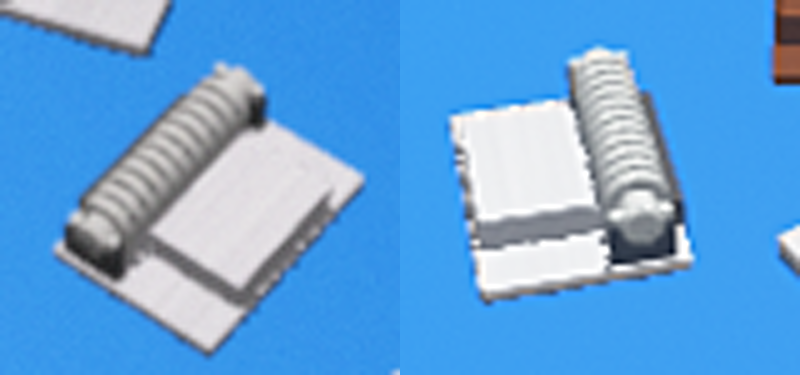

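```bash
python3 - <<'E'
from h import *
import pickle
from scipy.spatial.transform import Rotation as Ro
cs=pickle.load(open('c0.pkl','rb'))
c=cs['wrist']; R=cv2.Rodrigues(np.array(c['rvec'],float))[0]; o=-R.T@np.array(c['tvec']).ravel()
s=status.read_state(); T=Ro.from_quat(s['ee_rot']).as_matrix()
print('cam in tool',T.T@(o-s['position']),'axes',(T.T@R.T).round(3)); print(c['mtx'])
print(T.round(3))
for n,pts in [('scene',[(407.5,181,.006),(352.5,207.8,0.0)]),('side',[(276,283,.006),(294,228,.0)])]:
    for u,v,z in pts: print(n,ray(cs[n],(u,v),z).round(3),ray(cs[n],(u+1,v),z).round(3),ray(cs[n],(u,v+1),z).round(3))
for n in ['scene','side']:
    R=cv2.Rodrigues(np.array(cs[n]['rvec'],float))[0]; print(n,-R.T@np.array(cs[n]['tvec']).ravel())
E
```

```text
cam in tool [ 7.28900657e-02 -1.08255480e-04 -1.43191461e-01] axes [[-0.    -0.958 -0.288]
 [ 1.    -0.    -0.   ]
 [-0.    -0.288  0.958]]
[[278.07386447   0.         319.29335698]
 [  0.         278.07386447 197.32612764]
 [  0.           0.           1.        ]]
[[ 0.916  0.4    0.   ]
 [ 0.4   -0.916 -0.   ]
 [-0.     0.    -1.   ]]
scene [0.596 0.273 0.006] [0.598 0.276 0.006] [0.599 0.27  0.006]
scene [0.568 0.06  0.   ] [0.569 0.063 0.   ] [ 0.571  0.058 -0.   ]
side [0.588 0.283 0.006] [0.585 0.283 0.006] [0.587 0.286 0.006]
side [ 0.564  0.054 -0.   ] [0.561 0.054 0.   ] [0.563 0.059 0.   ]
scene [ 1.25359828 -0.5648372   1.28051814]
side [0.42218761 0.95799106 0.77462195]
```

Emit:
{"method": "step_arm", "body": {"offset": [[2.1,4.2,0],[2.1,4.2,0],[2.1,4.2,0],[2.1,4.2,0],[2.1,4.2,0],[2.1,4.2,0],[2.1,4.2,0],[2.1,4.2,0],[2.1,4.2,0],[2.1,4.2,0],[2.1,4.2,0],[2.1,4.2,0]], "rotation": [[0,0,-0.05],[0,0,-0.05],[0,0,-0.05],[0,0,-0.05],[0,0,-0.05],[0,0,-0.05],[0,0,-0.05],[0,0,-0.05],[0,0,0],[0,0,0],[0,0,0],[0,0,0]], "grip": [8.5,8.5,8.5,8.5,8.5,8.5,8.5,8.5,8.5,8.5,8.5,8.5]}}

```text
time_s: 2.25
position: [0.5255, -0.1014, 0.2333]
ee_rot: [1.0, -0.009, 0.003, 0.003]
ft_force: [0.2, 0.0, -0.2]
finger_gap: 0.0848
```

Emit:
{"method": "step_arm", "body": {"offset": [[2.1,4.2,0],[2.1,4.2,0],[2.1,4.2,0],[1.5,2.5,0],[0,0,0],[0,0,0]], "rotation": [[0,0,0],[0,0,0],[0,0,0],[0,0,0],[0,0,0],[0,0,0]], "grip": [8.5,8.5,8.5,8.5,8.5,8.5]}}

```text
time_s: 2.85
position: [0.6079, 0.0632, 0.2345]
ee_rot: [1.0, -0.004, 0.005, 0.002]
ft_force: [0.3, -0.0, 0.2]
finger_gap: 0.085
```

```bash
python3 - <<'E'
from h import *
import pickle
c=cap('wrist','w1.png'); pickle.dump(c,open('w1.pkl','wb'))
s=status.read_state(); print(s['position'],s['ee_rot'],s['time_s'],s['ft_force'])
E
```

```text
[0.60783107 0.06288952 0.23451544] [ 0.99997283 -0.0048552   0.00505045  0.00229179] 2.9 [ 0.85260713 -0.21300805  1.0522645 ]
```

View pics/w1.png

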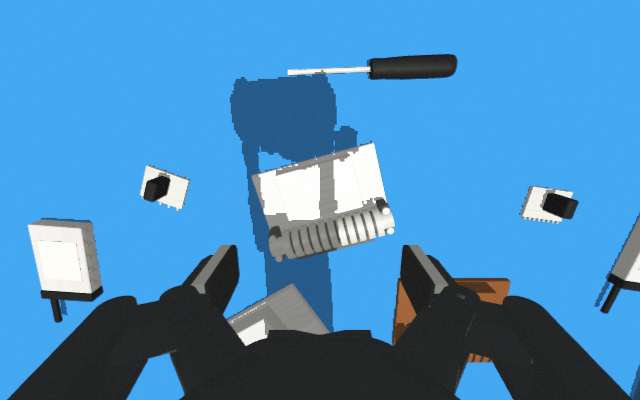

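```bash
python3 - <<'E'
from h import *
import pickle
c=pickle.load(open('w1.pkl','rb')); I=c['image']
a=cv2.resize(I[150:225,120:220],(400,300),interpolation=cv2.INTER_CUBIC)
b=cv2.resize(I[130:280,230:410],(400,333),interpolation=cv2.INTER_CUBIC)
d=cv2.resize(I[170:230,510:590],(400,300),interpolation=cv2.INTER_CUBIC)
o=np.zeros((600,800,3),np.uint8); o[:300,:400]=a;o[:300,400:]=d
cv2.imwrite('pics/z3.png',o[:300,:,::-1]); cv2.imwrite('pics/z4.png',cv2.resize(I[130:280,230:410],(720,600),interpolation=cv2.INTER_CUBIC)[:,:,::-1])
E
```

```text
(no output)
```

View pics/z3.png

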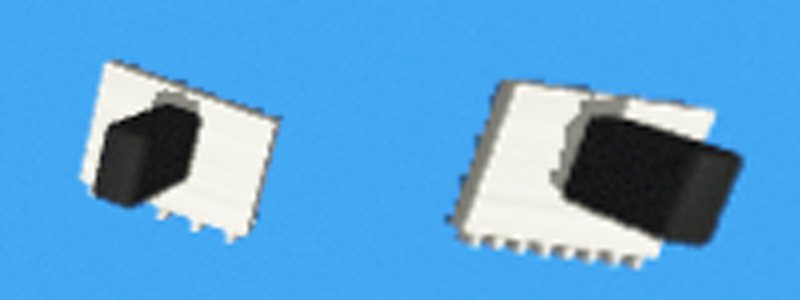

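View pics/z4.png

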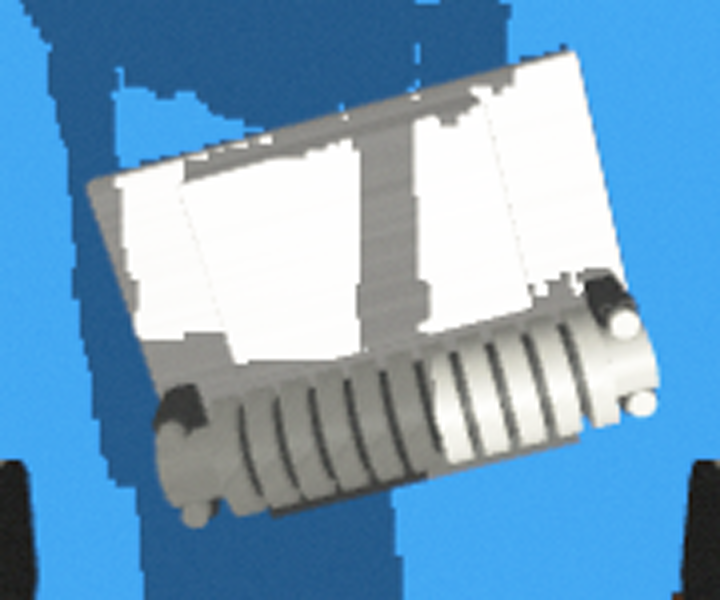

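```bash
python3 - <<'E'
from h import *
import pickle
c=pickle.load(open('w1.pkl','rb'))
P=[(146.5,165.5),(190,180),(181.5,209),(140.5,195)]
W=[ray(c,p,.006)[:2] for p in P]; print(np.round(W,4))
e=lambda a,b:(np.hypot(*(b-a)).round(4),np.arctan2(*(b-a)[::-1]).round(3))
print('y edges',e(W[1],W[0]),e(W[2],W[3]),'x',e(W[3],W[0]),e(W[2],W[1]),np.mean(W,axis=0))
# cradle: base corners z~0?, ledge corners
q=lambda x,y:(230+x/4,130+y/4)
B=[q(90,185),q(575,52)]
for z in (0,.006,.01):
    W=[ray(c,p,z)[:2] for p in B]; print(z,np.round(W,4),e(W[1],W[0]))
L=[q(180,185),q(490,95),q(530,305),q(235,362)]
W=[ray(c,p,.033)[:2] for p in L]; print(np.round(W,4),e(W[1],W[0]),e(W[2],W[3]),e(W[3],W[0]),np.mean(W,axis=0))
E
```

```text
[[0.6185 0.2943]
 [0.598  0.2387]
 [0.5564 0.2564]
 [0.5775 0.3101]]
y edges (np.float64(0.0593), np.float64(1.217)) (np.float64(0.0577), np.float64(1.197)) x (np.float64(0.044), np.float64(-0.367)) (np.float64(0.0452), np.float64(-0.403)) [0.58761789 0.2748607 ]
0 [[ 0.6011  0.1545]
 [ 0.6448 -0.0115]] (np.float64(0.1717), np.float64(1.828))
0.006 [[ 0.6023  0.153 ]
 [ 0.6454 -0.0104]] (np.float64(0.1689), np.float64(1.828))
0.01 [[ 0.6032  0.152 ]
 [ 0.6457 -0.0096]] (np.float64(0.1671), np.float64(1.828))
[[0.6076 0.1181]
 [0.635  0.0207]
 [0.5665 0.006 ]
 [0.5477 0.1031]] (np.float64(0.1011), np.float64(1.845)) (np.float64(0.0989), np.float64(1.762)) (np.float64(0.0617), np.float64(0.245)) [0.58920511 0.06197462]
```

Emit:
{"method": "step_arm", "body": {"offset": [[-0.3,4.2,-1.7],[-0.3,4.2,-1.7],[-0.4,4.2,-1.7],[-0.4,4.2,-1.7],[-0.3,4.2,-1.7],[0,0,0],[0,0,0]], "rotation": [[0.004,0.01,-0.072],[0,0,-0.072],[0,0,-0.072],[0,0,-0.072],[0,0,-0.072],[0,0,0],[0,0,0]], "grip": [8.5,8.5,8.5,8.5,8.5,8.5,8.5]}}

```text
time_s: 3.6
position: [0.5905, 0.2668, 0.1493]
ee_rot: [0.98, -0.199, 0.002, 0.003]
ft_force: [-0.1, -0.4, -0.4]
finger_gap: 0.0854
```

```bash
python3 - <<'E'
from h import *
import pickle
c=cap('wrist','w2.png'); pickle.dump(c,open('w2.pkl','wb'))
from scipy.spatial.transform import Rotation as Ro
s=status.read_state(); print(s['position'],Ro.from_quat(s['ee_rot']).as_matrix().round(4),s['time_s'],s['ft_force'])
E
```

```text
[0.59030608 0.26654311 0.14919026] [[ 0.9207 -0.3903  0.0027]
 [-0.3903 -0.9207 -0.0065]
 [ 0.005   0.0049 -1.    ]] 3.65 [ 0.38414354 -0.01590496 -0.3879134 ]
```

View pics/w2.png

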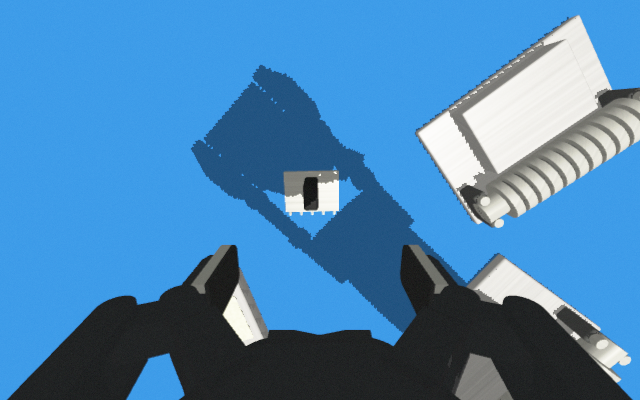

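```bash
python3 - <<'E'
from h import *
import pickle
c=pickle.load(open('w2.pkl','rb')); I=c['image']
cv2.imwrite('pics/z5.png',cv2.resize(I[160:225,270:355],(765,585),interpolation=cv2.INTER_CUBIC)[:,:,::-1])
E
```

```text
(no output)
```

View pics/z5.png

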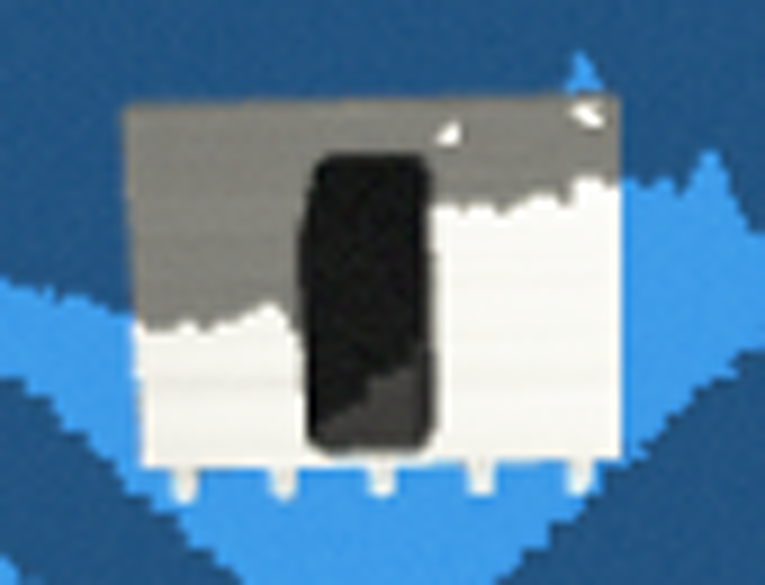

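```bash
python3 - <<'E'
from h import *
import pickle
c=pickle.load(open('w2.pkl','rb'))
q=lambda x,y:(270+x/9,160+y/9)
W=np.array([ray(c,q(*p),.006)[:2] for p in [(125,107),(618,96),(618,458),(142,466)]]); print(W.round(4))
e=lambda a,b:(np.hypot(*(b-a)).round(4),np.arctan2(*(b-a)[::-1]).round(3))
print(e(W[1],W[0]),e(W[2],W[3]),e(W[3],W[0]),e(W[2],W[1]),W.mean(0))
# grip top
G=np.array([ray(c,q(*p),.042)[:2] for p in [(318,155),(428,155),(435,365),(305,420)]])
print(G.round(4))
E
```

```text
[[0.6188 0.294 ]
 [0.5976 0.2407]
 [0.5563 0.2573]
 [0.5779 0.3108]]
(np.float64(0.0573), np.float64(1.192)) (np.float64(0.0577), np.float64(1.186)) (np.float64(0.0442), np.float64(-0.39)) (np.float64(0.0445), np.float64(-0.381)) [0.58764208 0.27567804]
[[0.6114 0.271 ]
 [0.607  0.2607]
 [0.586  0.2688]
 [0.5858 0.2838]]
```

Emit:
{"method": "step_arm", "body": {"offset": [[0.1,0.8,-3.0],[0,0,-3.5],[0,0,-3.0],[0,0,-1],[0,0,0]], "rotation": [[0.006,0.003,0.018],[0,0,0],[0,0,0],[0,0,0],[0,0,0]], "grip": [8.5,8.5,8.5,5,5]}}

```text
time_s: 4.15
position: [0.5972, 0.2663, 0.0487]
ee_rot: [0.981, -0.194, 0.005, -0.002]
ft_force: [0.2, -0.3, -0.4]
finger_gap: 0.0586
```

```bash
cat >> h.py <<'E'
from scipy.spatial.transform import Rotation as Ro
def st():
    s=status.read_state(); M=Ro.from_quat(s['ee_rot']).as_matrix()
    print('t',s['time_s'],'p',(s['position']*1000).round(1),'yaw',np.arctan2(M[1,0],M[0,0]).round(4),'z',M[:,2].round(4),'F',s['ft_force'].round(2),'T',s['wrist_torque'].round(3),'gap',round(s['finger_gap']*1000,1)); return s
E
python3 - <<'E'
from h import *
import pickle
c=cap('wrist','w3.png'); pickle.dump(c,open('w3.pkl','wb'))
st()
E
```

```text
t 4.2 p [597.6 266.4  49.5] yaw -0.3906 z [ 0.0115  0.0024 -0.9999] F [-0.52 -0.05  0.06] T [-0.02  -0.04  -0.045] gap 51.0
```

View pics/w3.png

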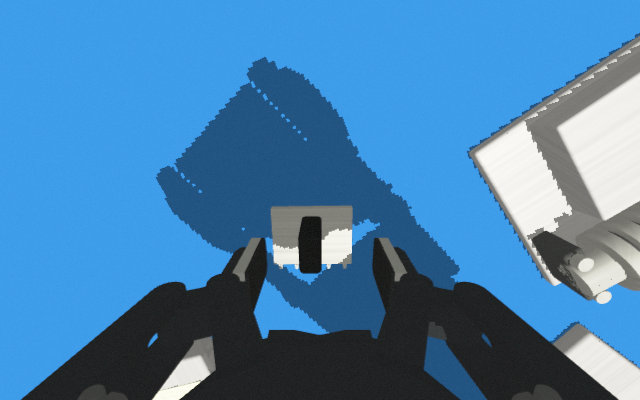

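Emit:
{"method": "step_arm", "body": {"offset": [[-0.6,0.8,0],[0,0,0],[0,0,0]], "rotation": [[-0.002,0.011,0.008],[0,0,0],[0,0,0]], "grip": [5,5,5]}}

```text
time_s: 4.5
position: [0.5948, 0.2752, 0.055]
ee_rot: [0.982, -0.191, 0.003, -0.002]
ft_force: [-0.2, 0.0, 0.9]
finger_gap: 0.0501
```

```bash
python3 -c "
from h import *
st()"
```

```text
t 4.5 p [594.8 275.2  55. ] yaw -0.3835 z [ 0.0067  0.0033 -1.    ] F [-0.23  0.01  0.87] T [-0.025 -0.036 -0.007] gap 50.1
```

Emit:
{"method": "step_arm", "body": {"offset": [[-0.3,-0.1,-2]], "rotation": [[-0.003,0.007,0]], "grip": [5]}}

```text
time_s: 4.6
position: [0.5956, 0.2761, 0.0392]
ee_rot: [0.982, -0.19, 0.004, -0.003]
ft_force: [2.1, -0.0, 0.7]
finger_gap: 0.0501
```

Emit:
{"method": "step_arm", "body": {"offset": [[0,0,0]], "rotation": [[0,0,0]], "grip": [5]}}

```text
time_s: 4.7
position: [0.5928, 0.2752, 0.036]
ee_rot: [0.982, -0.19, 0.001, -0.001]
ft_force: [-0.1, 0.2, -0.6]
finger_gap: 0.0498
```

Emit:
{"method": "step_arm", "body": {"offset": [[0,0,0]], "rotation": [[0,0,0]], "grip": [5]}}

```text
time_s: 4.8
position: [0.593, 0.2755, 0.0357]
ee_rot: [0.982, -0.19, 0.001, -0.001]
ft_force: [-0.7, 0.7, 0.1]
finger_gap: 0.05
```

```bash
python3 -c "
from h import *
st()"
```

```text
t 4.8 p [593.  275.5  35.7] yaw -0.3823 z [ 0.0032  0.0017 -1.    ] F [-0.74  0.67  0.06] T [0.001 0.017 0.056] gap 50.0
```

Emit:
{"method": "step_arm", "body": {"offset": [[-0.2,-0.1,-1.3],[0,0,-0.5],[0,0,0]], "rotation": [[-0.002,0.003,0],[0,0,0],[0,0,0]], "grip": [5,5,5]}}

```text
time_s: 5.1
position: [0.5899, 0.2741, 0.0152]
ee_rot: [0.982, -0.19, -0.001, 0.001]
ft_force: [-0.7, 0.4, -0.4]
finger_gap: 0.0504
```

```bash
python3 - <<'E'
from h import *
import pickle
c=cap('wrist','w4.png'); pickle.dump(c,open('w4.pkl','wb'))
st()
E
```

```text
t 5.15 p [589.7 274.   15.2] yaw -0.3822 z [-0.0023 -0.0014 -1.    ] F [-0.27  0.36 -0.4 ] T [-0.021  0.011  0.013] gap 50.0
```

View pics/w4.png

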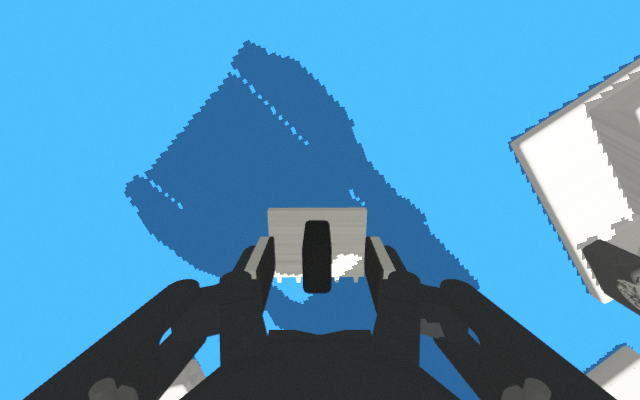

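Emit:
{"method": "step_arm", "body": {"offset": [[0.15,0.0,-0.3],[0,0,0],[0,0,0],[0,0,0],[0,0,0]], "rotation": [[0.001,-0.002,0],[0,0,0],[0,0,0],[0,0,0],[0,0,0]], "grip": [5,5,2,1,1]}}

```text
time_s: 5.65
position: [0.5924, 0.2743, 0.0129]
ee_rot: [0.982, -0.19, 0.001, -0.0]
ft_force: [-0.9, -0.3, -0.4]
finger_gap: 0.0129
```

Emit:
{"method": "step_arm", "body": {"offset": [[0,0,0],[0,0,0],[0,0,0]], "rotation": [[0,0,0],[0,0,0],[0,0,0]], "grip": [1,1,1]}}

```text
time_s: 5.95
position: [0.5922, 0.2743, 0.0129]
ee_rot: [0.982, -0.19, 0.001, -0.0]
ft_force: [0.9, -0.1, -0.3]
finger_gap: 0.0134
```

```bash
python3 - <<'E'
from h import *
import pickle
c=cap('wrist','w5.png'); pickle.dump(c,open('w5.pkl','wb'))
st()
E
```

```text
t 6.0 p [592.2 274.3  12.9] yaw -0.3823 z [ 1.4e-03  3.0e-04 -1.0e+00] F [ 0.07  0.53 -1.52] T [-0.005 -0.     0.013] gap 12.9
```

View pics/w5.png

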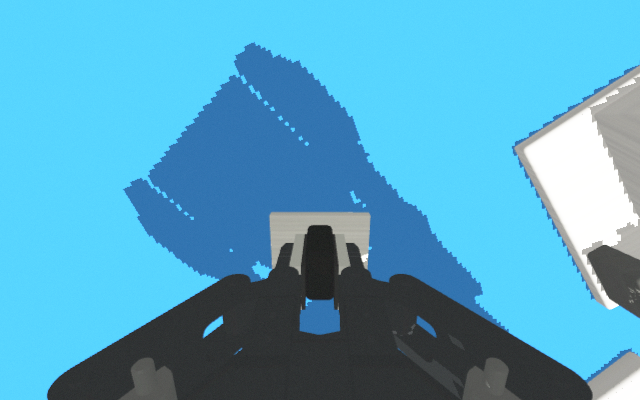

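Emit:
{"method": "step_arm", "body": {"offset": [[0,0,2],[0,0,4],[0,0,4],[0,0,4],[-0.8,-3,1.5],[-1,-4,0],[-1.3,-4,0],[-1.5,-4,0],[-1.5,-4,0],[-1.5,-3,0],[0,0,0],[0,0,0]], "rotation": [[0,0,0],[0,0,0],[0,0,0.05],[0,0,0.08],[0,0,0.08],[0,0,0.08],[0,0,0.08],[0,0,0.08],[0,0,0.08],[0,0,0.08],[0,0,0.03],[0,0,0]], "grip": [1,1,1,1,1,1,1,1,1,1,1,1]}}

```text
time_s: 7.2
position: [0.5096, 0.0464, 0.1728]
ee_rot: [0.99, 0.143, 0.003, 0.003]
ft_force: [-0.1, -0.4, -1.6]
finger_gap: 0.0133
```

```bash
python3 - <<'E'
from h import *
import pickle
c=cap('wrist','w6.png'); pickle.dump(c,open('w6.pkl','wb'))
st()
E
```

```text
t 7.25 p [509.4  46.5 172.7] yaw 0.2873 z [ 0.0051 -0.005  -1.    ] F [ 0.52 -0.07 -0.07] T [0.007 0.047 0.006] gap 13.1
```

View pics/w6.png

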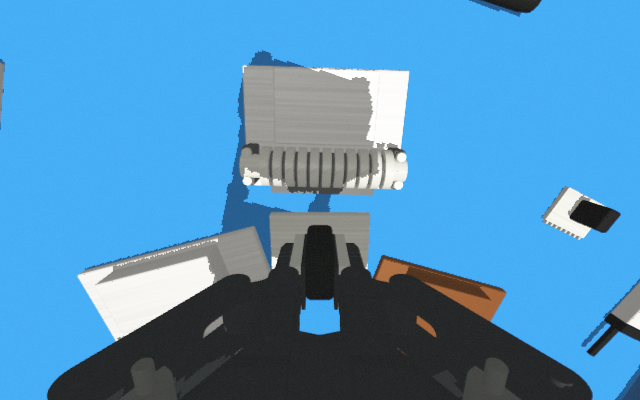

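```bash
python3 - <<'E'
from h import *
import pickle
c=pickle.load(open('w6.pkl','rb')); I=c['image']
cv2.imwrite('pics/z6.png',cv2.resize(I[55:205,230:425],(780,600),interpolation=cv2.INTER_CUBIC)[:,:,::-1])
E
```

```text
(no output)
```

View pics/z6.png

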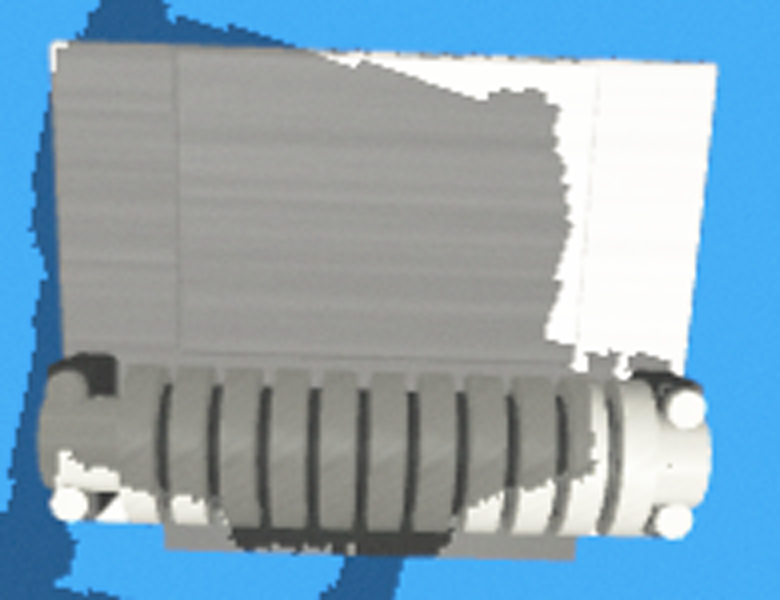

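```bash
python3 - <<'E'
from h import *
import pickle
c=pickle.load(open('w6.pkl','rb')); I=c['image'].astype(float).mean(2)
# groove centres: for several rows, find local minima
q=lambda x,y:(230+x/4,55+y/4)
e=lambda a,b:(np.hypot(*(b-a)).round(4),np.arctan2(*(b-a)[::-1]).round(4)-np.pi/2)
for z in (0,.006):
    a,b=[ray(c,q(*p),z)[:2] for p in [(55,43),(716,65)]]; print('far edge',z,a,b,e(b,a))
L=[q(177,50),q(597,68),q(578,345),q(178,350)]
W=np.array([ray(c,p,.033)[:2] for p in L]); print('ledge',W.round(4),e(W[1],W[0]),e(W[2],W[3]),W.mean(0))
rows=range(155,183,3)
cent=np.array([163,213,263,313,362,411,460,511,561,608])/4+230
res=[]
for r in rows:
    line=[]
    for x in cent:
        xs=np.arange(int(x)-4,int(x)+6); v=I[r,xs]; w=np.clip(np.median(v)-v-3,0,None); line.append((w*xs).sum()/max(w.sum(),1e-6))
    res.append(line); print(r,np.round(line,1))
E
```

```text
far edge 0 [0.60402276 0.1550315 ] [ 0.64791361 -0.0118548 ] (np.float64(0.1726), np.float64(0.2572036732051035))
far edge 0.006 [0.60354065 0.15337552] [ 0.64659893 -0.01034509] (np.float64(0.1693), np.float64(0.2572036732051035))
ledge [[0.608  0.1184]
 [0.6321 0.023 ]
 [0.5705 0.0058]
 [0.541  0.1017]] (np.float64(0.0984), np.float64(0.24830367320510338)) (np.float64(0.1004), np.float64(0.2985036732051034)) [0.58792207 0.06221162]
155 [270.7 283.3 295.7 308.  320.5 332.8 345.  357.3 369.5 382.4]
158 [270.4 282.9 295.5 307.9 320.5 332.9 345.2 357.6 370.1 383.2]
161 [269.9 282.7 295.2 307.8 320.4 332.8 345.3 357.9 370.1 383.3]
164 [269.8 282.5 295.2 307.7 320.3 332.8 345.3 357.9 370.3 382.9]
167 [269.8 282.6 295.1 307.6 320.2 332.7 345.2 357.8 370.3 383.4]
170 [270.  282.6 294.9 307.5 320.1 332.6 345.1 357.6 370.1 382.6]
173 [270.  282.7 295.2 307.5 320.1 332.5 344.9 357.3 369.6 383.2]
176 [270.5 282.8 295.1 307.5 319.8 332.3 344.7 357.  370.2 382.9]
179 [270.6 282.8 295.3 307.5 319.8 331.9 344.3 357.1 369.8 382.3]
182 [270.5 283.1 295.8 307.7 319.7 331.7 343.5 356.7 369.2 381.5]
```

```bash
python3 - <<'E'
from h import *
import pickle
c=pickle.load(open('w6.pkl','rb'))
O=np.array([.5355,.0479]); yaw=.257; ex=np.array([np.cos(yaw),np.sin(yaw)]); ey=np.array([-ex[1],ex[0]])
W=lambda x,y,z: np.r_[O+ex*x+ey*y,z]
print('axis top px',proj(c,[W(0,-50,.056),W(0,0,.056),W(0,50,.056)]))
g167=[269.8,282.6,295.1,307.6,320.2,332.7,345.2,357.8,370.3,382.8]
for row,g in [(161,[269.9,282.7,295.2,307.8,320.4,332.8,345.3,357.9,370.1,383.0]),(167,g167)]:
    ys=[]
    for u in g:
        p=ray(c,(u,row),.055)[:2]-O; ys.append(p@ey*1000)
    ys=np.array(ys); k=np.round((ys-ys[5])/12); f=np.polyfit(k,ys,1); print(row,ys.round(1),f,'g mod 12:',(f[1]+6)%12-6)
s=st(); t=s['position'][:2]-O; print('TCP cradle mm',t@ex*1000,t@ey*1000)
# comb back edge in view
for u in ((270,212),(369,212)): print((ray(c,u,.1727-.0129+.006)[:2]-O)@np.c_[ex,ey]*1000)
E
```

```text
axis top px [[14503.61972958   569.45657709]
 [  324.82429215   166.79301122]
 [30930.4809982   1035.96295723]]
161 [ 51.9  39.9  28.1  16.2   4.3  -7.4 -19.2 -31.1 -42.6 -54.8] [11.82520274 -7.36610706] g mod 12: 4.6338929367521935
167 [ 52.1  40.   28.2  16.3   4.4  -7.5 -19.4 -31.4 -43.2 -55.1] [11.90760643 -7.52518592] g mod 12: 4.474814076309372
t 7.25 p [509.4  46.5 172.7] yaw 0.2873 z [ 0.0051 -0.005  -1.    ] F [ 0.52 -0.07 -0.07] T [0.007 0.047 0.006] gap 13.1
TCP cradle mm -25.547489368848765 5.301078038118674
[-7.32481985 33.93546534]
[ -5.75823968 -22.81300274]
```

Emit:
{"method": "step_arm", "body": {"offset": [[2.8,0.7,0],[2.8,0.7,0],[2.7,0.7,-2],[0,0,-3],[0,0,-3],[0,0,-1],[0,0,0],[0,0,0]], "rotation": [[0.005,0.005,-0.03],[0,0,0],[0,0,0],[0,0,0],[0,0,0],[0,0,0],[0,0,0],[0,0,0]], "grip": [1,1,1,1,1,1,1,1]}}

```text
time_s: 8.05
position: [0.5986, 0.0742, 0.0811]
ee_rot: [0.992, 0.128, 0.002, -0.0]
ft_force: [0.5, -0.0, -0.7]
finger_gap: 0.013
```

```bash
cat >> h.py <<'E'
O=np.array([.5355,.0479]); yaw=.257; ex=np.array([np.cos(yaw),np.sin(yaw)]); ey=np.array([-ex[1],ex[0]])
def cr():
    s=st(); t=s['position'][:2]-O; F=s['ft_force'][:2]
    M=Ro.from_quat(s['ee_rot']).as_matrix(); z=M[:,2]
    print('TCP cradle x %.1f y %.1f z %.1f | Fx %.1f Fy %.1f Fz %.1f | dyaw %.4f  fix rot (%.4f,%.4f,%.4f)'%(t@ex*1000,t@ey*1000,s['position'][2]*1000,F@ex,F@ey,s['ft_force'][2],np.arctan2(M[1,0],M[0,0])-yaw,-z[1],z[0],yaw-np.arctan2(M[1,0],M[0,0])))
    return s
E
python3 - <<'E'
from h import *
import pickle
c=cap('wrist','w7.png'); pickle.dump(c,open('w7.pkl','wb'))
cr()
E
```

```text
t 8.1 p [598.8  74.2  81.6] yaw 0.2567 z [ 0.0046  0.0013 -1.    ] F [ 0.68  0.6  -1.78] T [0.052 0.03  0.002] gap 13.1
TCP cradle x 67.9 y 9.3 z 81.6 | Fx 0.8 Fy 0.4 Fz -1.8 | dyaw -0.0003  fix rot (-0.0013,0.0046,0.0003)
```

View pics/w7.png

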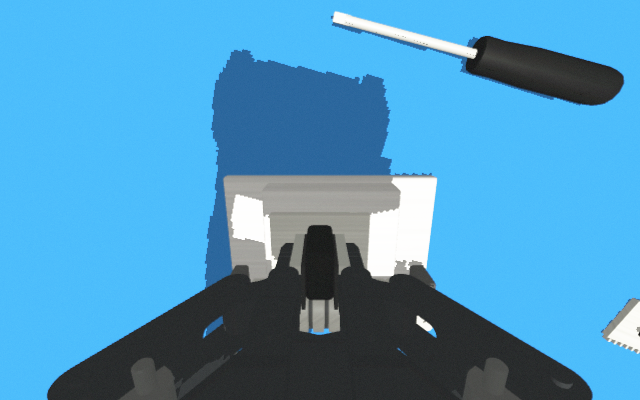

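Emit:
{"method": "step_arm", "body": {"offset": [[-0.65,-0.65,-1.5],[0,0,-1.3],[0,0,0],[0,0,0]], "rotation": [[-0.001,0.004,0],[0,0,0],[0,0,0],[0,0,0]], "grip": [1,1,1,1]}}

```text
time_s: 8.5
position: [0.5939, 0.067, 0.0552]
ee_rot: [0.992, 0.128, 0.003, 0.0]
ft_force: [0.0, -0.3, -0.8]
finger_gap: 0.0129
```

```bash
python3 - <<'E'
from h import *
import pickle
for n in ['side','scene']:
    c=cap(n,n+'1.png'); pickle.dump(c,open(n+'1.pkl','wb'))
I=cv2.imread('pics/side1.png'); J=cv2.imread('pics/scene1.png')
cv2.imwrite('pics/z7.png',np.hstack([cv2.resize(I[180:255,255:335],(400,375),interpolation=2),cv2.resize(J[165:240,310:390],(400,375),interpolation=2)]))
cr()
E
```

```text
t 8.6 p [594.   67.1  55.4] yaw 0.2563 z [ 6.7e-03  6.0e-04 -1.0e+00] F [-0.16 -0.28 -0.71] T [ 0.024  0.032 -0.051] gap 13.2
TCP cradle x 61.4 y 3.7 z 55.4 | Fx -0.2 Fy -0.2 Fz -0.7 | dyaw -0.0007  fix rot (-0.0006,0.0067,0.0007)
```

View pics/z7.png

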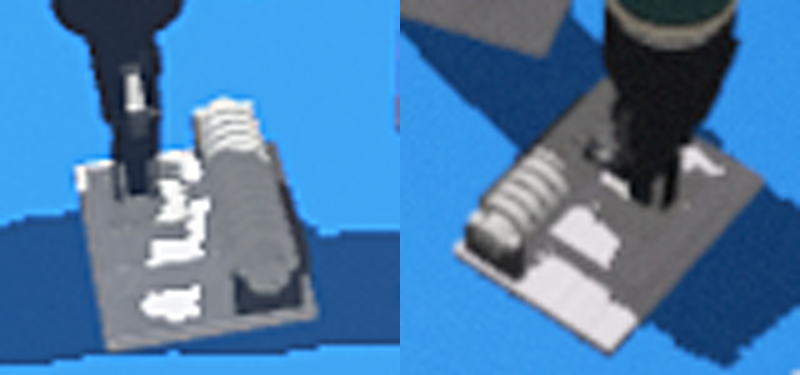

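Emit:
{"method": "step_arm", "body": {"offset": [[-0.15,0.05,-0.6],[0,0,0],[0,0,-0.2],[0,0,0]], "rotation": [[-0.001,0.007,0.001],[0,0,0],[0,0,0],[0,0,0]], "grip": [1,1,1,1]}}

```text
time_s: 9.0
position: [0.5934, 0.0678, 0.0478]
ee_rot: [0.992, 0.128, 0.001, 0.0]
ft_force: [-0.2, -0.4, -0.8]
finger_gap: 0.013
```

```bash
python3 -c "
from h import *
cr()"
```

```text
t 9.0 p [593.4  67.8  47.8] yaw 0.2574 z [ 1.1e-03 -3.0e-04 -1.0e+00] F [-0.15 -0.4  -0.82] T [ 0.023 -0.012  0.017] gap 13.0
TCP cradle x 61.0 y 4.5 z 47.8 | Fx -0.3 Fy -0.3 Fz -0.8 | dyaw 0.0004  fix rot (0.0003,0.0011,-0.0004)
```

Tilt is good; now touch down onto the ledge.

Emit:
{"method": "step_arm", "body": {"offset": [[0,0,-0.15],[0,0,0]], "rotation": [[0,0,0],[0,0,0]], "grip": [1,1]}}

```text
time_s: 9.2
position: [0.5935, 0.0679, 0.0463]
ee_rot: [0.992, 0.128, 0.001, 0.0]
ft_force: [-0.2, -0.7, -0.5]
finger_gap: 0.0133
```

```bash
python3 -c "
from h import *
cr()"
```

```text
t 9.2 p [593.5  67.9  46.3] yaw 0.2575 z [ 1.4e-03 -2.0e-04 -1.0e+00] F [-0.16 -0.67 -0.48] T [ 0.034 -0.011 -0.044] gap 13.3
TCP cradle x 61.2 y 4.6 z 46.3 | Fx -0.3 Fy -0.6 Fz -0.5 | dyaw 0.0005  fix rot (0.0002,0.0014,-0.0005)
```

Emit:
{"method": "step_arm", "body": {"offset": [[0,0,-0.08],[0,0,-0.02]], "rotation": [[0,0,0],[0,0,0]], "grip": [1,1]}}

```text
time_s: 9.4
position: [0.5939, 0.0679, 0.0457]
ee_rot: [0.992, 0.128, 0.001, 0.0]
ft_force: [-1.6, -0.6, 1.1]
finger_gap: 0.0132
```

```bash
python3 -c "
from h import *
cr()"
```

```text
t 9.4 p [593.9  67.9  45.7] yaw 0.2575 z [ 1.9e-03 -2.0e-04 -1.0e+00] F [-1.63 -0.63  1.11] T [0.008 0.209 0.01 ] gap 13.2
TCP cradle x 61.5 y 4.5 z 45.7 | Fx -1.7 Fy -0.2 Fz 1.1 | dyaw 0.0005  fix rot (0.0002,0.0019,-0.0005)
```

Emit:
{"method": "step_arm", "body": {"offset": [[-0.29,-0.08,-0.01],[-0.29,-0.08,-0.01],[-0.15,-0.04,-0.01],[0,0,-0.01]], "rotation": [[0,0.001,0],[0,0,0],[0,0,0],[0,0,0]], "grip": [1,1,1,1]}}

```text
time_s: 9.8
position: [0.5866, 0.0658, 0.0457]
ee_rot: [0.992, 0.128, 0.001, 0.0]
ft_force: [1.0, 0.2, 0.1]
finger_gap: 0.0133
```

```bash
python3 -c "
from h import *
cr()"
```

```text
t 9.8 p [586.6  65.8  45.7] yaw 0.2575 z [ 0.0024 -0.     -1.    ] F [1.01 0.18 0.12] T [ 0.026  0.021 -0.   ] gap 13.3
TCP cradle x 53.9 y 4.3 z 45.7 | Fx 1.0 Fy -0.1 Fz 0.1 | dyaw 0.0005  fix rot (0.0000,0.0024,-0.0005)
```

Emit:
{"method": "step_arm", "body": {"offset": [[-0.15,-0.04,-0.01],[-0.15,-0.04,-0.01],[0,0,-0.01]], "rotation": [[0,0.002,0],[0,0,0],[0,0,0]], "grip": [1,1,1]}}

```text
time_s: 10.1
position: [0.5835, 0.0649, 0.0457]
ee_rot: [0.992, 0.128, 0.0, 0.0]
ft_force: [-0.9, -0.9, 1.3]
finger_gap: 0.013
```

```bash
python3 - <<'E'
from h import *
import pickle
c=cap('wrist','w8.png'); pickle.dump(c,open('w8.pkl','wb'))
cr()
E
```

```text
t 10.15 p [583.5  64.9  45.7] yaw 0.2574 z [ 7.e-04  0.e+00 -1.e+00] F [-1.2   0.06  2.1 ] T [ 0.018  0.106 -0.023] gap 13.4
TCP cradle x 50.8 y 4.3 z 45.7 | Fx -1.1 Fy 0.4 Fz 2.1 | dyaw 0.0004  fix rot (-0.0000,0.0007,-0.0004)
```

View pics/w8.png

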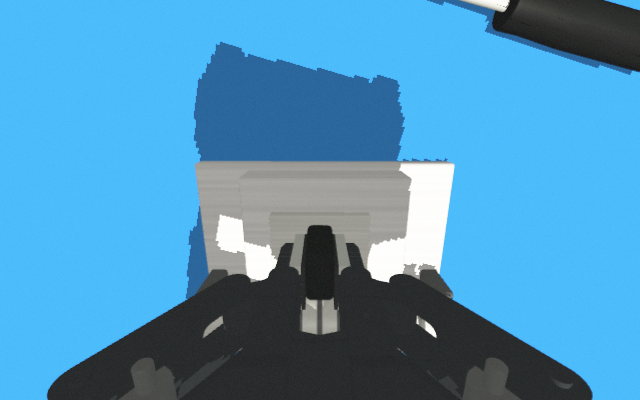

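```bash
python3 - <<'E'
from h import *
I=cv2.imread('pics/w8.png')
a=cv2.resize(I[285:345,290:350],(400,400),interpolation=2); a=np.clip(a.astype(float)*1.5,0,255).astype(np.uint8)
b=cv2.resize(I[235:285,360:440],(400,250),interpolation=2)
o=np.zeros((400,800,3),np.uint8); o[:,:400]=a; o[:250,400:]=b; cv2.imwrite('pics/z8.png',o)
E
```

```text
(no output)
```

View pics/z8.png

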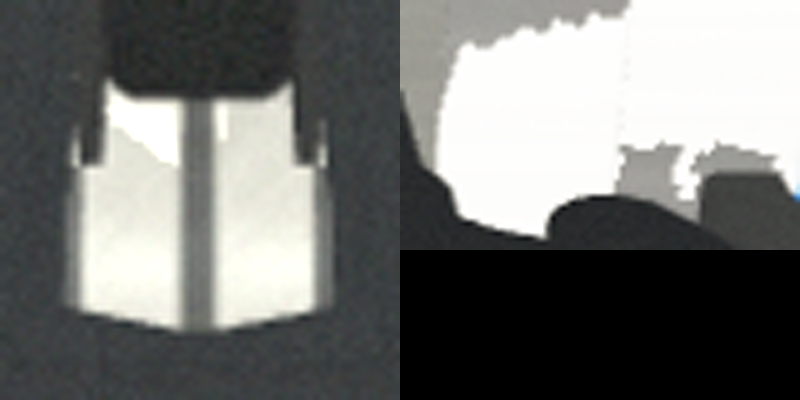

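Emit:
{"method": "step_arm", "body": {"offset": [[-0.1,-0.03,-0.01],[-0.1,-0.03,-0.01],[0,0,-0.01]], "rotation": [[0,0.001,0],[0,0,0],[0,0,0]], "grip": [1,1,1]}}

```text
time_s: 10.45
position: [0.5819, 0.0644, 0.0457]
ee_rot: [0.992, 0.128, 0.0, -0.0]
ft_force: [-2.2, 0.2, 1.3]
finger_gap: 0.0132
```

```bash
python3 -c "
from h import *
cr()"
```

```text
t 10.45 p [581.9  64.4  45.7] yaw 0.2574 z [ 6.e-04  1.e-04 -1.e+00] F [-2.22  0.17  1.25] T [-0.005  0.049  0.003] gap 13.2
TCP cradle x 49.1 y 4.1 z 45.7 | Fx -2.1 Fy 0.7 Fz 1.3 | dyaw 0.0004  fix rot (-0.0001,0.0006,-0.0004)
```

Emit:
{"method": "step_arm", "body": {"offset": [[-0.12,-0.02,-0.01],[-0.12,-0.02,-0.01],[0,0,0]], "rotation": [[0,0.001,0],[0,0,0],[0,0,0]], "grip": [1,1,1]}}

```text
time_s: 10.75
position: [0.5798, 0.0639, 0.0457]
ee_rot: [0.992, 0.128, 0.0, -0.0]
ft_force: [0.9, 0.4, -0.6]
finger_gap: 0.0134
```

```bash
python3 -c "
from h import *
cr()"
```

```text
t 10.75 p [579.8  63.9  45.7] yaw 0.2575 z [ 6.e-04  2.e-04 -1.e+00] F [ 0.86  0.36 -0.64] T [ 0.013 -0.038 -0.055] gap 13.4
TCP cradle x 46.9 y 4.2 z 45.7 | Fx 0.9 Fy 0.1 Fz -0.6 | dyaw 0.0005  fix rot (-0.0002,0.0006,-0.0005)
```

Emit:
{"method": "step_arm", "body": {"offset": [[-0.12,-0.03,-0.01],[-0.12,-0.03,-0.01],[0,0,0]], "rotation": [[0,0,0],[0,0,0],[0,0,0]], "grip": [1,1,1]}}

```text
time_s: 11.05
position: [0.5776, 0.0633, 0.0457]
ee_rot: [0.992, 0.128, 0.001, -0.0]
ft_force: [0.5, 0.4, -0.1]
finger_gap: 0.0132
```

```bash
python3 -c "
from h import *
cr()"
```

```text
t 11.05 p [577.6  63.3  45.7] yaw 0.2575 z [ 1.4e-03  3.0e-04 -1.0e+00] F [ 0.52  0.43 -0.05] T [ 0.052 -0.054  0.001] gap 13.2
TCP cradle x 44.6 y 4.2 z 45.7 | Fx 0.6 Fy 0.3 Fz -0.1 | dyaw 0.0005  fix rot (-0.0003,0.0014,-0.0005)
```

```bash
python3 - <<'E'
from h import *
import pickle
c=cap('wrist','w9.png'); pickle.dump(c,open('w9.pkl','wb'))
for n in ['side','scene']:
    d=cap(n,n+'2.png')
cr()
I=cv2.imread('pics/w9.png')
cv2.imwrite('pics/z9.png',cv2.resize(I[150:350,180:460],(798,570),interpolation=2))
J=cv2.imread('pics/side2.png')
cv2.imwrite('pics/z10.png',cv2.resize(J[185:260,255:335],(640,600),interpolation=2))
E
```

```text
t 11.2 p [577.7  63.4  45.7] yaw 0.2575 z [ 1.3e-03  3.0e-04 -1.0e+00] F [0.48 0.02 0.73] T [-0.002 -0.003  0.004] gap 13.3
TCP cradle x 44.7 y 4.2 z 45.7 | Fx 0.5 Fy -0.1 Fz 0.7 | dyaw 0.0005  fix rot (-0.0003,0.0013,-0.0005)
```

View pics/z9.png

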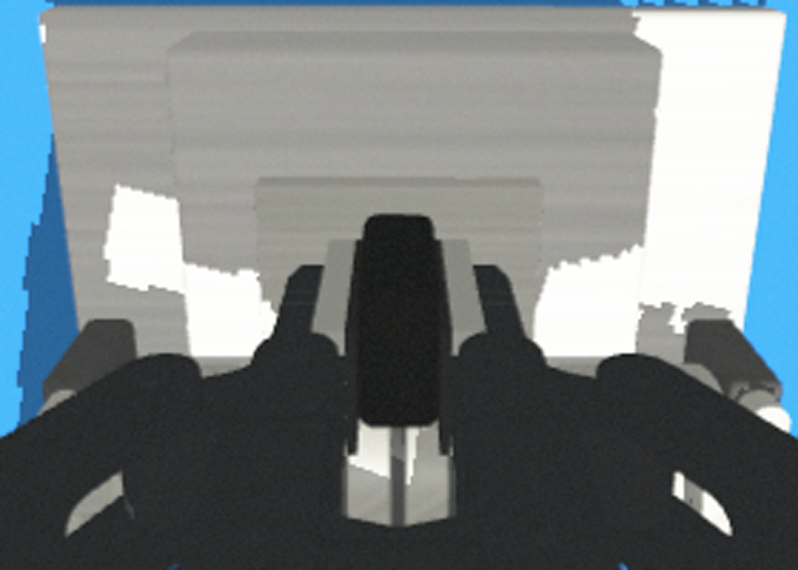

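View pics/z10.png

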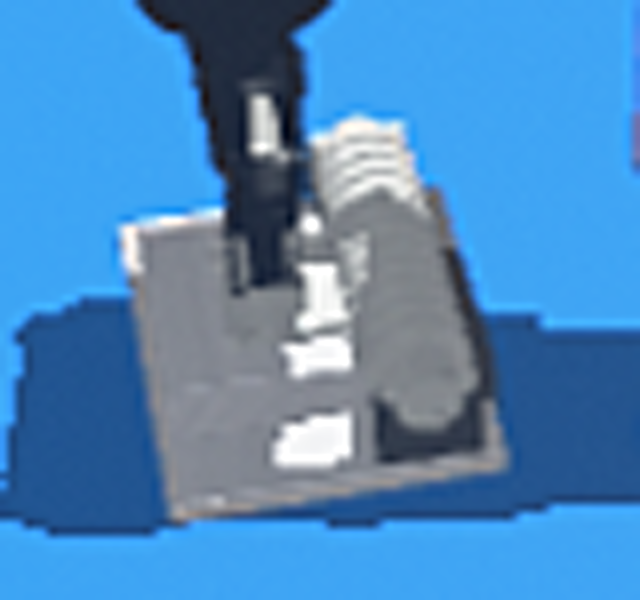

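```bash
python3 - <<'E'
from h import *
import pickle
c=pickle.load(open('w9.pkl','rb')); I=c['image'].astype(float).mean(2)
print(I[155:220,230].round(0).tolist()); print(I[200:225,300].round(0).tolist())
q=lambda x,y:(180+(x-.9)/2.85,150+(y-.9)/2.85)
f=lambda p,z:((ray(c,p,z)[:2]-O)@np.c_[ex,ey]*1000).round(2)
for p in [(168,52),(660,52),(190,33),(630,33)]: print('ledge',f(q(*p),.033),f(q(*p),0.01))
for p in [(257,183),(543,183),(257,178),(543,178)]: print('plate',f(q(*p),.039),f(q(*p),.033))
print('front of ledge',f(q(190,357),.033),f(q(640,357),.033))
E
```

```text
[154.0, 155.0, 157.0, 156.0, 157.0, 160.0, 163.0, 164.0, 163.0, 161.0, 161.0, 164.0, 164.0, 164.0, 164.0, 163.0, 159.0, 158.0, 158.0, 159.0, 163.0, 165.0, 167.0, 160.0, 160.0, 158.0, 160.0, 158.0, 164.0, 161.0, 160.0, 159.0, 161.0, 160.0, 161.0, 162.0, 161.0, 161.0, 161.0, 161.0, 161.0, 157.0, 158.0, 157.0, 159.0, 159.0, 161.0, 159.0, 160.0, 156.0, 157.0, 157.0, 155.0, 157.0, 157.0, 161.0, 163.0, 162.0, 165.0, 163.0, 160.0, 158.0, 196.0, 253.0, 253.0]
[155.0, 157.0, 160.0, 164.0, 162.0, 164.0, 163.0, 162.0, 162.0, 163.0, 163.0, 161.0, 142.0, 137.0, 140.0, 146.0, 152.0, 152.0, 152.0, 151.0, 148.0, 149.0, 149.0, 152.0, 151.0]
ledge [88.11 50.07] [83.8  56.81]
ledge [ 88.1  -47.91] [ 83.79 -55.61]
ledge [91.91 45.4 ] [88.16 51.46]
ledge [ 91.9  -41.62] [ 88.15 -48.39]
plate [62.58 32.62] [60.38 33.76]
plate [ 62.57 -24.89] [ 60.38 -26.06]
plate [63.64 32.57] [61.49 33.7 ]
plate [ 63.64 -24.84] [ 61.49 -26.  ]
front of ledge [18.94 50.89] [ 18.92 -49.98]
```

Emit:
{"method": "step_arm", "body": {"offset": [[-0.1,-0.03,-0.01],[-0.1,-0.03,0],[0,0,0]], "rotation": [[0,0.001,0],[0,0,0],[0,0,0]], "grip": [1,1,1]}}

```text
time_s: 11.5
position: [0.5758, 0.0628, 0.0457]
ee_rot: [0.992, 0.128, 0.0, -0.0]
ft_force: [-0.3, -0.2, 1.2]
finger_gap: 0.0131
```

```bash
sed -i 's/^O=np.array.*yaw=.257;/O=np.array([.5355,.0479]); yaw=.257;/; ' h.py; echo "O=O-ex*.0045+ey*.0008" >> h.py; python3 -c "
from h import *
cr()"
```

```text
t 11.5 p [575.8  62.8  45.7] yaw 0.2575 z [ 7.e-04  3.e-04 -1.e+00] F [-0.33 -0.23  1.22] T [-0.039 -0.036  0.003] gap 13.1
TCP cradle x 47.2 y 3.3 z 45.7 | Fx -0.4 Fy -0.1 Fz 1.2 | dyaw 0.0005  fix rot (-0.0003,0.0007,-0.0005)
```

Emit:
{"method": "step_arm", "body": {"offset": [[-0.1,-0.03,0],[0,0,0]], "rotation": [[0,0,0],[0,0,0]], "grip": [1,1]}}

```text
time_s: 11.7
position: [0.5754, 0.0626, 0.0457]
ee_rot: [0.992, 0.128, 0.001, -0.0]
ft_force: [1.7, -0.5, -1.3]
finger_gap: 0.0132
```

```bash
python3 -c "
from h import *
cr()"
```

```text
t 11.7 p [575.4  62.6  45.7] yaw 0.2574 z [ 2.3e-03  7.0e-04 -1.0e+00] F [ 1.73 -0.46 -1.29] T [ 0.063 -0.331  0.019] gap 13.2
TCP cradle x 46.8 y 3.3 z 45.7 | Fx 1.6 Fy -0.9 Fz -1.3 | dyaw 0.0004  fix rot (-0.0007,0.0023,-0.0004)
```

Emit:
{"method": "step_arm", "body": {"offset": [[-0.15,-0.04,-0.01],[-0.05,-0.01,-0.01]], "rotation": [[0.001,0.002,0],[0,0,0]], "grip": [1,1]}}

```text
time_s: 11.9
position: [0.5745, 0.0624, 0.0458]
ee_rot: [0.992, 0.128, 0.002, -0.001]
ft_force: [3.7, 1.6, -0.7]
finger_gap: 0.0131
```

```bash
python3 -c "
from h import *
cr()
import pickle
c=cap('wrist','w10.png'); pickle.dump(c,open('w10.pkl','wb'))
I=cv2.imread('pics/w10.png')
cv2.imwrite('pics/z11.png',cv2.resize(I[150:350,180:460],(798,570),interpolation=2))
cap('side','side3.png'); cap('scene','scene3.png')
cr()"
```

```text
t 11.9 p [574.5  62.4  45.8] yaw 0.2574 z [ 0.0028  0.0023 -1.    ] F [ 3.73  1.65 -0.65] T [ 0.178 -0.49  -0.002] gap 13.1
TCP cradle x 45.9 y 3.3 z 45.8 | Fx 4.0 Fy 0.6 Fz -0.7 | dyaw 0.0004  fix rot (-0.0023,0.0028,-0.0004)
t 12.05 p [574.4  62.4  45.8] yaw 0.2574 z [ 0.0025  0.0022 -1.    ] F [ 2.74  1.18 -1.4 ] T [ 0.203 -0.559  0.019] gap 13.2
TCP cradle x 45.8 y 3.3 z 45.8 | Fx 3.0 Fy 0.4 Fz -1.4 | dyaw 0.0004  fix rot (-0.0022,0.0025,-0.0004)
```

View pics/z11.png

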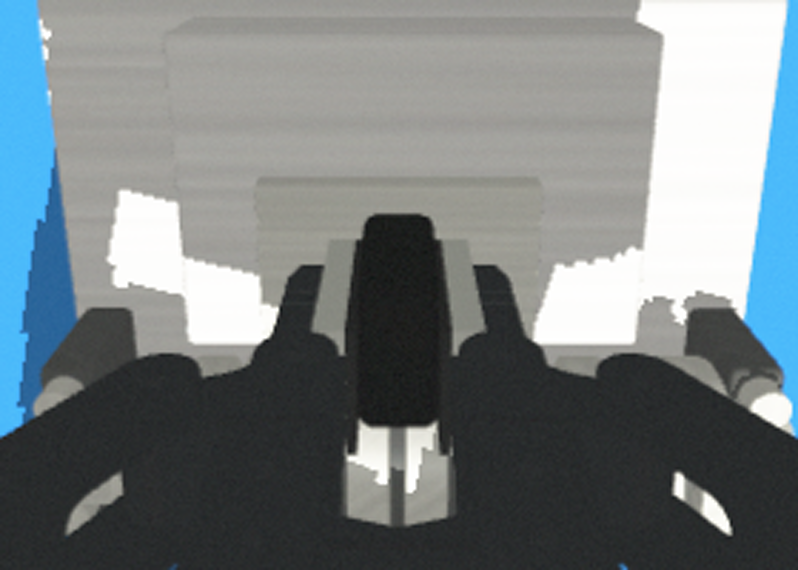

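```bash
python3 - <<'E'
from h import *
import pickle
for n,rb,rp,rf in [('w9',52,183,357),('w10',38,183,346)]:
    c=pickle.load(open(n+'.pkl','rb'))
    q=lambda x,y:(180+(x-.9)/2.85,150+(y-.9)/2.85)
    f=lambda p,z:((ray(c,p,z)[:2]-O)@np.c_[ex,ey]*1000)
    b=(f(q(168,rb),.033)+f(q(660,rb),.033))/2; fr=(f(q(190,rf),.033)+f(q(640,rf),.033))/2
    p=(f(q(257,rp),.039)+f(q(543,rp),.039))/2
    print(n,b,fr,p,'plate back in ledge x:',p[0]-(b[0]+fr[0])/2+58)
I=cv2.imread('pics/side3.png');J=cv2.imread('pics/scene3.png')
cv2.imwrite('pics/z12.png',np.hstack([cv2.resize(I[200:245,270:320],(400,360),interpolation=2),cv2.resize(J[175:220,320:370],(400,360),interpolation=2)]))
E
```

```text
w9 [92.60399968  0.27737818] [23.43287802 -0.34800441] [67.07264214  3.06555072] plate back in ledge x: 67.05420329148373
w10 [92.11647871  0.20982462] [22.93048877 -0.40523468] [63.75028663  2.96216623] plate back in ledge x: 64.22680289099023
```

View pics/z12.png

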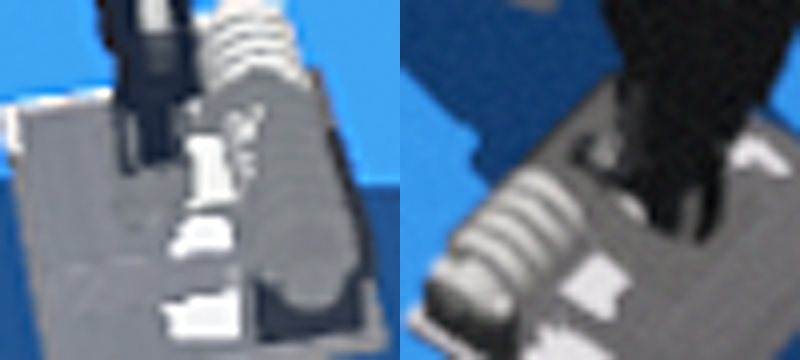

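Emit:
{"method": "step_arm", "body": {"offset": [[-0.03,0.03,0]], "rotation": [[-0.002,0.002,0]], "grip": [1]}}

```text
time_s: 12.15
position: [0.5743, 0.0624, 0.0458]
ee_rot: [0.992, 0.128, 0.0, 0.0]
ft_force: [3.6, -0.8, -1.8]
finger_gap: 0.0132
```

```bash
python3 -c "
from h import *
cr()"
```

```text
t 12.15 p [574.3  62.4  45.8] yaw 0.2575 z [ 9.e-04 -3.e-04 -1.e+00] F [ 3.64 -0.84 -1.81] T [-0.109 -0.672  0.055] gap 13.2
TCP cradle x 45.7 y 3.4 z 45.8 | Fx 3.3 Fy -1.7 Fz -1.8 | dyaw 0.0005  fix rot (0.0003,0.0009,-0.0005)
```

Emit:
{"method": "step_arm", "body": {"offset": [[-0.03,0.03,0]], "rotation": [[0,0,0]], "grip": [1]}}

```text
time_s: 12.25
position: [0.5743, 0.0625, 0.0458]
ee_rot: [0.992, 0.129, 0.001, 0.001]
ft_force: [3.5, -1.4, -2.3]
finger_gap: 0.013
```

```bash
python3 -c "
from h import *
cr()"
```

```text
t 12.25 p [574.3  62.5  45.8] yaw 0.2578 z [ 1.4e-03 -9.0e-04 -1.0e+00] F [ 3.51 -1.38 -2.25] T [-0.153 -0.667  0.014] gap 13.0
TCP cradle x 45.7 y 3.4 z 45.8 | Fx 3.0 Fy -2.2 Fz -2.3 | dyaw 0.0008  fix rot (0.0009,0.0014,-0.0008)
```

Emit:
{"method": "step_arm", "body": {"offset": [[-0.02,-0.06,0]], "rotation": [[0.001,0.001,0]], "grip": [1]}}

```text
time_s: 12.35
position: [0.5741, 0.0622, 0.0458]
ee_rot: [0.992, 0.128, 0.0, -0.0]
ft_force: [2.4, 3.6, -1.3]
finger_gap: 0.0128
```

```bash
python3 -c "
from h import *
cr()"
```

```text
t 12.35 p [574.1  62.2  45.8] yaw 0.2575 z [ 4.e-04  8.e-04 -1.e+00] F [ 2.36  3.62 -1.27] T [ 0.522 -0.543 -0.02 ] gap 12.8
TCP cradle x 45.5 y 3.3 z 45.8 | Fx 3.2 Fy 2.9 Fz -1.3 | dyaw 0.0005  fix rot (-0.0008,0.0004,-0.0005)
```

Emit:
{"method": "step_arm", "body": {"offset": [[-0.02,-0.06,0]], "rotation": [[0,0,0]], "grip": [1]}}

```text
time_s: 12.45
position: [0.5739, 0.0621, 0.0458]
ee_rot: [0.992, 0.128, 0.0, -0.001]
ft_force: [4.1, 2.9, 0.1]
finger_gap: 0.0132
```

```bash
python3 -c "
from h import *
cr()"
```

```text
t 12.45 p [573.9  62.1  45.8] yaw 0.2571 z [ 3.0e-04  1.7e-03 -1.0e+00] F [4.12 2.85 0.13] T [ 0.568 -0.538  0.005] gap 13.2
TCP cradle x 45.2 y 3.2 z 45.8 | Fx 4.7 Fy 1.7 Fz 0.1 | dyaw 0.0001  fix rot (-0.0017,0.0003,-0.0001)
```

Emit:
{"method": "step_arm", "body": {"offset": [[0.2,0.05,0],[0.04,0.01,0]], "rotation": [[-0.002,0,0],[0,0,0]], "grip": [1,1]}}

```text
time_s: 12.65
position: [0.5756, 0.0626, 0.0457]
ee_rot: [0.992, 0.128, -0.001, 0.0]
ft_force: [2.8, 0.7, 0.6]
finger_gap: 0.013
```

```bash
python3 -c "
from h import *
cr()"
```

```text
t 12.65 p [575.6  62.6  45.7] yaw 0.2572 z [-1.4e-03 -7.0e-04 -1.0e+00] F [2.81 0.75 0.59] T [ 0.187 -0.412 -0.025] gap 13.0
TCP cradle x 47.0 y 3.3 z 45.7 | Fx 2.9 Fy 0.0 Fz 0.6 | dyaw 0.0002  fix rot (0.0007,-0.0014,-0.0002)
```

Emit:
{"method": "step_arm", "body": {"offset": [[-0.01,0.05,0]], "rotation": [[0,0,0]], "grip": [1]}}

```text
time_s: 12.75
position: [0.5756, 0.0627, 0.0457]
ee_rot: [0.992, 0.128, -0.001, 0.001]
ft_force: [1.6, -1.3, -0.2]
finger_gap: 0.0132
```

```bash
python3 -c "
from h import *
cr()"
```

```text
t 12.75 p [575.6  62.7  45.7] yaw 0.2576 z [-0.0015 -0.0015 -1.    ] F [ 1.63 -1.3  -0.19] T [-0.271 -0.462  0.026] gap 13.2
TCP cradle x 47.0 y 3.4 z 45.7 | Fx 1.2 Fy -1.7 Fz -0.2 | dyaw 0.0006  fix rot (0.0015,-0.0015,-0.0006)
```

Emit:
{"method": "step_arm", "body": {"offset": [[-0.01,0.05,0]], "rotation": [[0,0,0]], "grip": [1]}}

```text
time_s: 12.85
position: [0.5755, 0.0628, 0.0458]
ee_rot: [0.992, 0.129, -0.001, 0.001]
ft_force: [3.0, -1.0, -0.7]
finger_gap: 0.0128
```

```bash
python3 -c "
from h import *
cr()"
```

```text
t 12.85 p [575.5  62.8  45.8] yaw 0.2579 z [-0.0013 -0.0023 -1.    ] F [ 2.95 -0.97 -0.7 ] T [-0.2   -0.508  0.018] gap 12.8
TCP cradle x 47.0 y 3.4 z 45.8 | Fx 2.6 Fy -1.7 Fz -0.7 | dyaw 0.0009  fix rot (0.0023,-0.0013,-0.0009)
```

Emit:
{"method": "step_arm", "body": {"offset": [[0.1,0.02,0],[0.0,0.0,0]], "rotation": [[0.002,-0.001,-0.001],[0,0,0]], "grip": [1,1]}}

```text
time_s: 13.05
position: [0.5756, 0.0628, 0.0457]
ee_rot: [0.992, 0.128, -0.001, 0.0]
ft_force: [2.1, 0.7, -1.3]
finger_gap: 0.013
```

```bash
python3 -c "
from h import *
cr()"
```

```text
t 13.05 p [575.6  62.8  45.7] yaw 0.2569 z [-2.6e-03 -5.0e-04 -1.0e+00] F [ 2.07  0.68 -1.3 ] T [ 0.059 -0.475  0.078] gap 13.0
TCP cradle x 47.0 y 3.4 z 45.7 | Fx 2.2 Fy 0.1 Fz -1.3 | dyaw -0.0001  fix rot (0.0005,-0.0026,0.0001)
```

Emit:
{"method": "step_arm", "body": {"offset": [[-0.03,0.1,0]], "rotation": [[0,0,0]], "grip": [1]}}

```text
time_s: 13.15
position: [0.5754, 0.0634, 0.0457]
ee_rot: [0.992, 0.128, -0.001, 0.0]
ft_force: [2.4, -4.7, 0.6]
finger_gap: 0.0136
```

```bash
python3 -c "
from h import *
cr()"
```

```text
t 13.15 p [575.4  63.4  45.7] yaw 0.257 z [-0.0023 -0.001  -1.    ] F [ 2.36 -4.74  0.57] T [-0.791 -0.46   0.106] gap 13.6
TCP cradle x 47.0 y 4.1 z 45.7 | Fx 1.1 Fy -5.2 Fz 0.6 | dyaw -0.0000  fix rot (0.0010,-0.0023,0.0000)
```

Emit:
{"method": "step_arm", "body": {"offset": [[0.03,-0.1,0]], "rotation": [[0,0,0]], "grip": [1]}}

```text
time_s: 13.25
position: [0.5755, 0.063, 0.0457]
ee_rot: [0.992, 0.128, -0.001, -0.0]
ft_force: [0.6, 2.1, 1.7]
finger_gap: 0.0131
```

```bash
python3 -c "
from h import *
cr()"
```

```text
t 13.25 p [575.5  63.   45.7] yaw 0.2565 z [-2.5e-03 -1.0e-04 -1.0e+00] F [0.62 2.08 1.67] T [ 0.516 -0.119 -0.055] gap 13.1
TCP cradle x 47.0 y 3.6 z 45.7 | Fx 1.1 Fy 1.9 Fz 1.7 | dyaw -0.0005  fix rot (0.0001,-0.0025,0.0005)
```

Emit:
{"method": "step_arm", "body": {"offset": [[0.03,-0.1,0]], "rotation": [[0,0,0]], "grip": [1]}}

```text
time_s: 13.35
position: [0.5756, 0.0626, 0.0457]
ee_rot: [0.992, 0.128, -0.001, -0.001]
ft_force: [1.5, 2.3, 1.5]
finger_gap: 0.0132
```

```bash
python3 -c "
from h import *
cr()"
```

```text
t 13.35 p [575.6  62.6  45.7] yaw 0.2563 z [-0.0029  0.001  -1.    ] F [1.46 2.3  1.54] T [ 0.412 -0.168  0.064] gap 13.2
TCP cradle x 47.0 y 3.2 z 45.7 | Fx 2.0 Fy 1.9 Fz 1.5 | dyaw -0.0007  fix rot (-0.0010,-0.0029,0.0007)
```

Emit:
{"method": "step_arm", "body": {"offset": [[0.03,-0.1,0]], "rotation": [[-0.001,-0.003,0.001]], "grip": [1]}}

```text
time_s: 13.45
position: [0.5757, 0.0622, 0.0457]
ee_rot: [0.992, 0.128, -0.0, -0.001]
ft_force: [0.1, 4.1, 1.3]
finger_gap: 0.0134
```

```bash
python3 -c "
from h import *
cr()"
```

```text
t 13.45 p [575.7  62.2  45.7] yaw 0.2567 z [-4.0e-04  1.2e-03 -1.0e+00] F [0.09 4.12 1.31] T [ 0.72  -0.031 -0.087] gap 13.4
TCP cradle x 47.0 y 2.8 z 45.7 | Fx 1.1 Fy 4.0 Fz 1.3 | dyaw -0.0003  fix rot (-0.0012,-0.0004,0.0003)
```

Emit:
{"method": "step_arm", "body": {"offset": [[0.03,-0.1,0]], "rotation": [[0,0,0]], "grip": [1]}}

```text
time_s: 13.55
position: [0.5757, 0.0622, 0.0458]
ee_rot: [0.992, 0.128, -0.0, -0.001]
ft_force: [-0.2, 6.0, 2.2]
finger_gap: 0.013
```

```bash
python3 -c "
from h import *
cr()"
```

```text
t 13.55 p [575.7  62.2  45.8] yaw 0.256 z [-8.0e-04  2.8e-03 -1.0e+00] F [-0.25  6.02  2.24] T [ 1.053 -0.013 -0.091] gap 13.0
TCP cradle x 47.0 y 2.8 z 45.8 | Fx 1.3 Fy 5.9 Fz 2.2 | dyaw -0.0010  fix rot (-0.0028,-0.0008,0.0010)
```

Emit:
{"method": "step_arm", "body": {"offset": [[0.3,0.1,0.02],[0.4,0.1,0],[0,0,0],[-0.08,0.33,0],[-0.08,0.33,0],[0,0,0]], "rotation": [[-0.003,-0.001,0.001],[0,0,0],[0,0,0],[0,0,0],[0,0,0],[0,0,0]], "grip": [1,1,1,1,1,1]}}

```text
time_s: 14.15
position: [0.5789, 0.0686, 0.0458]
ee_rot: [0.992, 0.129, -0.003, 0.002]
ft_force: [-1.0, 1.0, 2.0]
finger_gap: 0.0131
```

```bash
python3 -c "
from h import *
cr()
import pickle
c=cap('wrist','w11.png'); pickle.dump(c,open('w11.pkl','wb'))"
```

```text
t 14.15 p [578.9  68.6  45.8] yaw 0.2586 z [-0.0055 -0.0054 -1.    ] F [-0.98  1.04  2.04] T [0.233 0.122 0.044] gap 13.1
TCP cradle x 51.7 y 8.2 z 45.8 | Fx -0.7 Fy 1.3 Fz 2.0 | dyaw 0.0016  fix rot (0.0054,-0.0055,-0.0016)
```

View pics/w11.png

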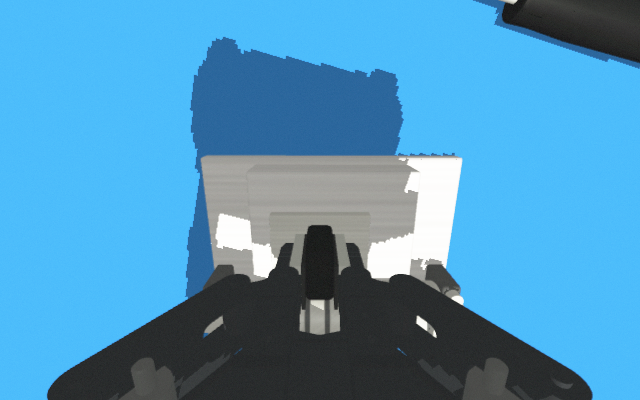

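Emit:
{"method": "step_arm", "body": {"offset": [[0.1,0.12,0],[0,0,0]], "rotation": [[0.005,-0.005,-0.001],[0,0,0]], "grip": [1,1]}}

```text
time_s: 14.4
position: [0.5796, 0.0698, 0.0457]
ee_rot: [0.992, 0.129, -0.0, 0.0]
ft_force: [0.5, 0.4, 2.2]
finger_gap: 0.0128
```

```bash
python3 -c "
from h import *
cr()"
```

```text
t 14.4 p [579.6  69.8  45.7] yaw 0.258 z [-9.e-04 -3.e-04 -1.e+00] F [0.51 0.41 2.21] T [0.041 0.014 0.001] gap 12.8
TCP cradle x 52.7 y 9.2 z 45.7 | Fx 0.6 Fy 0.3 Fz 2.2 | dyaw 0.0010  fix rot (0.0003,-0.0009,-0.0010)
```

Emit:
{"method": "step_arm", "body": {"offset": [[-0.1,-0.02,-0.01],[0,0,0]], "rotation": [[0,0,0],[0,0,0]], "grip": [1,1]}}

```text
time_s: 14.6
position: [0.579, 0.0697, 0.0457]
ee_rot: [0.992, 0.129, 0.0, -0.0]
ft_force: [-0.4, 0.6, 2.3]
finger_gap: 0.0131
```

```bash
python3 -c "
from h import *
cr()"
```

```text
t 14.6 p [579.   69.7  45.7] yaw 0.2578 z [ 3.e-04  1.e-04 -1.e+00] F [-0.44  0.63  2.33] T [-0.141  0.12  -0.01 ] gap 13.1
TCP cradle x 52.1 y 9.3 z 45.7 | Fx -0.3 Fy 0.7 Fz 2.3 | dyaw 0.0008  fix rot (-0.0001,0.0003,-0.0008)
```

Emit:
{"method": "step_arm", "body": {"offset": [[-0.1,-0.02,-0.01],[0,0,0]], "rotation": [[0,0,0],[0,0,0]], "grip": [1,1]}}

```text
time_s: 14.8
position: [0.5783, 0.0696, 0.0457]
ee_rot: [0.992, 0.129, 0.001, -0.0]
ft_force: [-1.4, -0.3, 1.6]
finger_gap: 0.0129
```

```bash
python3 -c "
from h import *
cr()"
```

```text
t 14.8 p [578.3  69.6  45.7] yaw 0.2577 z [ 1.2e-03  3.0e-04 -1.0e+00] F [-1.43 -0.32  1.59] T [-0.058  0.028  0.005] gap 12.9
TCP cradle x 51.5 y 9.3 z 45.7 | Fx -1.5 Fy 0.1 Fz 1.6 | dyaw 0.0007  fix rot (-0.0003,0.0012,-0.0007)
```

Emit:
{"method": "step_arm", "body": {"offset": [[-0.1,-0.02,-0.01],[0,0,0]], "rotation": [[0,0.001,-0.001],[0,0,0]], "grip": [1,1]}}

```text
time_s: 15.0
position: [0.5778, 0.0695, 0.0457]
ee_rot: [0.992, 0.128, 0.001, -0.0]
ft_force: [0.4, 0.3, 1.5]
finger_gap: 0.0128
```

```bash
python3 -c "
from h import *
cr()"
```

```text
t 15.0 p [577.8  69.5  45.7] yaw 0.2567 z [ 1.3e-03  5.0e-04 -1.0e+00] F [0.43 0.31 1.51] T [-0.082 -0.062  0.006] gap 12.8
TCP cradle x 50.9 y 9.4 z 45.7 | Fx 0.5 Fy 0.2 Fz 1.5 | dyaw -0.0003  fix rot (-0.0005,0.0013,0.0003)
```

Emit:
{"method": "step_arm", "body": {"offset": [[-0.1,-0.02,-0.01],[0,0,0]], "rotation": [[0,0,0],[0,0,0]], "grip": [1,1]}}

```text
time_s: 15.2
position: [0.5776, 0.0695, 0.0458]
ee_rot: [0.992, 0.128, 0.002, -0.0]
ft_force: [1.6, -1.3, 0.6]
finger_gap: 0.0133
```

```bash
python3 -c "
from h import *
cr()"
```

```text
t 15.2 p [577.6  69.5  45.8] yaw 0.2567 z [ 3.1e-03  8.0e-04 -1.0e+00] F [ 1.56 -1.27  0.61] T [ 0.015 -0.271 -0.002] gap 13.3
TCP cradle x 50.7 y 9.4 z 45.8 | Fx 1.2 Fy -1.6 Fz 0.6 | dyaw -0.0003  fix rot (-0.0008,0.0031,0.0003)
```

Emit:
{"method": "step_arm", "body": {"offset": [[-0.1,-0.02,-0.01],[0,0,0]], "rotation": [[0,0,0],[0,0,0]], "grip": [1,1]}}

```text
time_s: 15.4
position: [0.5772, 0.0694, 0.0458]
ee_rot: [0.992, 0.128, 0.002, -0.0]
ft_force: [3.3, 1.3, -0.3]
finger_gap: 0.0132
```

```bash
python3 -c "
from h import *
cr()"
```

```text
t 15.4 p [577.2  69.4  45.8] yaw 0.2567 z [ 0.0046  0.001  -1.    ] F [ 3.27  1.28 -0.26] T [ 0.061 -0.358  0.031] gap 13.2
TCP cradle x 50.3 y 9.4 z 45.8 | Fx 3.5 Fy 0.4 Fz -0.3 | dyaw -0.0003  fix rot (-0.0010,0.0046,0.0003)
```

Emit:
{"method": "step_arm", "body": {"offset": [[0.35,0.09,0],[0.1,0.03,0],[0.08,-0.3,0],[0.08,-0.3,0],[0,0,0]], "rotation": [[-0.001,0.004,0],[0,0,0],[0,0,0],[0,0,0],[0,0,0]], "grip": [1,1,1,1,1]}}

```text
time_s: 15.9
position: [0.5802, 0.0646, 0.0458]
ee_rot: [0.992, 0.128, -0.004, -0.001]
ft_force: [-0.5, -0.5, 2.2]
finger_gap: 0.0131
```

```bash
python3 -c "
from h import *
cr()"
```

```text
t 15.9 p [580.2  64.6  45.8] yaw 0.2568 z [-7.4e-03  1.0e-04 -1.0e+00] F [-0.48 -0.47  2.16] T [-0.062 -0.05   0.019] gap 13.1
TCP cradle x 52.0 y 4.0 z 45.8 | Fx -0.6 Fy -0.3 Fz 2.2 | dyaw -0.0002  fix rot (-0.0001,-0.0074,0.0002)
```

Emit:
{"method": "step_arm", "body": {"offset": [[0.02,-0.06,0],[0,0,0]], "rotation": [[0,-0.007,0],[0,0,0]], "grip": [1,1]}}

```text
time_s: 16.1
position: [0.5803, 0.0639, 0.0457]
ee_rot: [0.992, 0.128, -0.0, -0.0]
ft_force: [-0.1, 1.0, 2.8]
finger_gap: 0.0132
```

```bash
python3 -c "
from h import *
cr()"
```

```text
t 16.1 p [580.3  63.9  45.7] yaw 0.2565 z [-1.e-04  4.e-04 -1.e+00] F [-0.06  1.01  2.85] T [ 0.238 -0.006  0.008] gap 13.2
TCP cradle x 51.9 y 3.3 z 45.7 | Fx 0.2 Fy 1.0 Fz 2.8 | dyaw -0.0005  fix rot (-0.0004,-0.0001,0.0005)
```

Emit:
{"method": "step_arm", "body": {"offset": [[-0.15,-0.03,0],[-0.15,-0.04,0],[-0.15,-0.04,0],[0,0,0]], "rotation": [[0,0,0],[0,0,0],[0,0,0],[0,0,0]], "grip": [1,1,1,1]}}

```text
time_s: 16.5
position: [0.5764, 0.0624, 0.0457]
ee_rot: [0.992, 0.128, 0.001, 0.0]
ft_force: [0.1, 1.5, 0.7]
finger_gap: 0.0132
```

```bash
python3 -c "
from h import *
cr()"
```

```text
t 16.5 p [576.4  62.4  45.7] yaw 0.2561 z [ 2.3e-03  1.0e-04 -1.0e+00] F [0.14 1.51 0.67] T [ 0.197 -0.048 -0.025] gap 13.2
TCP cradle x 47.8 y 2.8 z 45.7 | Fx 0.5 Fy 1.4 Fz 0.7 | dyaw -0.0009  fix rot (-0.0001,0.0023,0.0009)
```

Emit:
{"method": "step_arm", "body": {"offset": [[-0.01,0.08,0],[-0.1,0,-0.01],[-0.1,-0.02,-0.01]], "rotation": [[0,0.002,0.001],[0,0,0],[0,0,0]], "grip": [1,1,1]}}

```text
time_s: 16.8
position: [0.5751, 0.0626, 0.0457]
ee_rot: [0.992, 0.128, 0.001, 0.0]
ft_force: [3.2, 1.2, 0.2]
finger_gap: 0.0129
```

```bash
python3 -c "
from h import *
cr()"
```

```text
t 16.8 p [575.1  62.6  45.7] yaw 0.2575 z [ 2.1e-03 -5.0e-04 -1.0e+00] F [3.18 1.22 0.16] T [ 0.171 -0.511  0.014] gap 12.9
TCP cradle x 46.6 y 3.4 z 45.7 | Fx 3.4 Fy 0.4 Fz 0.2 | dyaw 0.0005  fix rot (0.0005,0.0021,-0.0005)
```

Emit:
{"method": "step_arm", "body": {"offset": [[-0.1,-0.025,0],[-0.06,-0.015,0],[-0.02,0,0],[-0.02,0,0],[-0.02,0,0],[-0.02,0,0]], "rotation": [[0,0.002,0],[0,0.001,0],[0,0,0],[0,0,0],[0,0,0],[0,0,0]], "grip": [1,1,1,1,1,1]}}

```text
time_s: 17.4
position: [0.5742, 0.0624, 0.0458]
ee_rot: [0.992, 0.129, 0.001, 0.0]
ft_force: [3.8, 0.9, -1.0]
finger_gap: 0.0129
```

```bash
python3 -c "
from h import *
cr()"
```

```text
t 17.4 p [574.2  62.4  45.8] yaw 0.2577 z [ 2.5e-03 -2.0e-04 -1.0e+00] F [ 3.81  0.92 -1.05] T [ 0.088 -0.652  0.053] gap 12.9
TCP cradle x 45.6 y 3.4 z 45.8 | Fx 3.9 Fy -0.1 Fz -1.0 | dyaw 0.0007  fix rot (0.0002,0.0025,-0.0007)
```

Emit:
{"method": "step_arm", "body": {"offset": [[-0.02,0,-0.02],[-0.02,0,-0.02],[-0.02,0,-0.01],[-0.02,0,-0.01],[-0.02,0,-0.01],[-0.02,0,-0.01],[-0.02,0,-0.01],[-0.02,0,-0.01],[-0.02,0,-0.01]], "rotation": [[0,0.002,0],[0,0,0],[0,0,0],[0,0,0],[0,0,0],[0,0,0],[0,0,0],[0,0,0],[0,0,0]], "grip": [1,1,1,1,1,1,1,1,1]}}

```text
time_s: 18.3
position: [0.574, 0.0624, 0.0458]
ee_rot: [0.992, 0.129, 0.002, 0.0]
ft_force: [3.9, 0.2, 0.0]
finger_gap: 0.0135
```

```bash
python3 -c "
from h import *
cr()
import pickle
c=cap('wrist','w12.png'); pickle.dump(c,open('w12.pkl','wb'))
I=cv2.imread('pics/w12.png')
cv2.imwrite('pics/z13.png',cv2.resize(I[150:350,180:460],(798,570),interpolation=2))
cr()"
```

```text
t 18.3 p [574.   62.4  45.8] yaw 0.2578 z [ 3.9e-03 -2.0e-04 -1.0e+00] F [3.91 0.16 0.03] T [ 0.076 -0.618  0.062] gap 13.5
TCP cradle x 45.4 y 3.4 z 45.8 | Fx 3.8 Fy -0.8 Fz 0.0 | dyaw 0.0008  fix rot (0.0002,0.0039,-0.0008)
t 18.35 p [574.   62.4  45.8] yaw 0.2578 z [ 3.9e-03 -2.0e-04 -1.0e+00] F [4.79 1.49 0.94] T [ 0.073 -0.663  0.005] gap 13.0
TCP cradle x 45.4 y 3.4 z 45.8 | Fx 5.0 Fy 0.2 Fz 0.9 | dyaw 0.0008  fix rot (0.0002,0.0039,-0.0008)
```

View pics/z13.png

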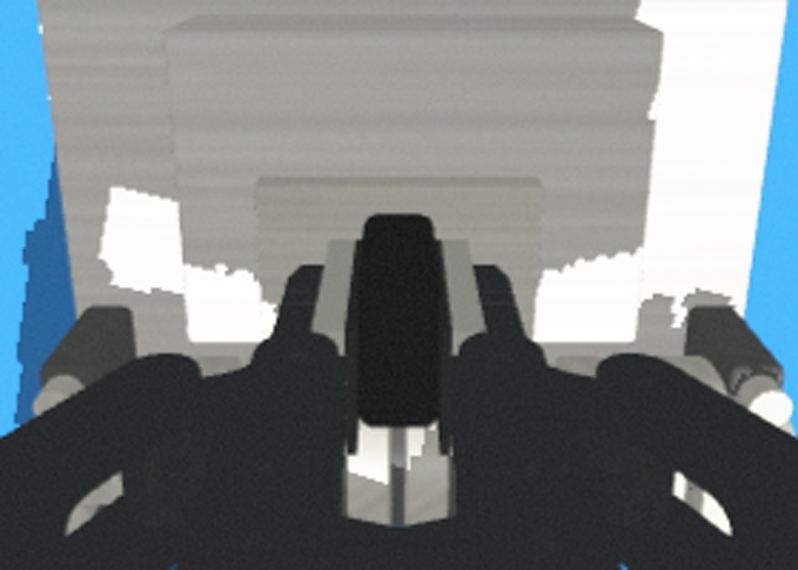

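Emit:
{"method": "step_arm", "body": {"offset": [[0.1,0.025,0],[0.02,0.005,0]], "rotation": [[0,0.002,-0.001],[0,0,0]], "grip": [1,1]}}

```text
time_s: 18.55
position: [0.5744, 0.0625, 0.0457]
ee_rot: [0.992, 0.128, -0.0, 0.0]
ft_force: [2.7, 0.4, 0.9]
finger_gap: 0.0127
```

```bash
python3 -c "
from h import *
cr()"
```

```text
t 18.55 p [574.4  62.5  45.7] yaw 0.2569 z [-1.e-04 -6.e-04 -1.e+00] F [2.73 0.35 0.87] T [ 0.116 -0.532  0.04 ] gap 12.7
TCP cradle x 45.8 y 3.4 z 45.7 | Fx 2.7 Fy -0.4 Fz 0.9 | dyaw -0.0001  fix rot (0.0006,-0.0001,0.0001)
```

Emit:
{"method": "step_arm", "body": {"offset": [[0.03,0.01,-0.01]], "rotation": [[0,0,0]], "grip": [1]}}

```text
time_s: 18.65
position: [0.5744, 0.0625, 0.0457]
ee_rot: [0.992, 0.128, -0.0, 0.0]
ft_force: [1.0, -1.0, 4.1]
finger_gap: 0.0131
```

```bash
python3 -c "
from h import *
cr()"
```

```text
t 18.65 p [574.4  62.5  45.7] yaw 0.257 z [-9.e-04 -8.e-04 -1.e+00] F [ 0.98 -0.96  4.06] T [ 0.027 -0.208  0.055] gap 13.1
TCP cradle x 45.9 y 3.4 z 45.7 | Fx 0.7 Fy -1.2 Fz 4.1 | dyaw -0.0000  fix rot (0.0008,-0.0009,0.0000)
```

Emit:
{"method": "step_arm", "body": {"offset": [[0.06,0.015,0.02]], "rotation": [[0,0,0]], "grip": [1]}}

```text
time_s: 18.75
position: [0.5744, 0.0625, 0.0457]
ee_rot: [0.992, 0.128, -0.001, 0.0]
ft_force: [0.5, 0.2, 1.4]
finger_gap: 0.0134
```

```bash
python3 -c "
from h import *
cr()"
```

```text
t 18.75 p [574.4  62.5  45.7] yaw 0.257 z [-0.0023 -0.0011 -1.    ] F [0.48 0.19 1.35] T [-0.137 -0.312  0.029] gap 13.4
TCP cradle x 45.9 y 3.4 z 45.7 | Fx 0.5 Fy 0.1 Fz 1.4 | dyaw 0.0000  fix rot (0.0011,-0.0023,-0.0000)
```

Emit:
{"method": "step_arm", "body": {"offset": [[0.06,0.015,0.0]], "rotation": [[0,0,0]], "grip": [1]}}

```text
time_s: 18.85
position: [0.5745, 0.0625, 0.0457]
ee_rot: [0.992, 0.128, -0.002, 0.0]
ft_force: [-0.8, -0.3, 5.1]
finger_gap: 0.013
```

```bash
python3 -c "
from h import *
cr()"
```

```text
t 18.85 p [574.5  62.5  45.7] yaw 0.2571 z [-0.0036 -0.0013 -1.    ] F [-0.75 -0.27  5.06] T [-0.069 -0.038  0.039] gap 13.0
TCP cradle x 45.9 y 3.4 z 45.7 | Fx -0.8 Fy -0.1 Fz 5.1 | dyaw 0.0001  fix rot (0.0013,-0.0036,-0.0001)
```

Emit:
{"method": "step_arm", "body": {"offset": [[0.06,0.015,0.04]], "rotation": [[0.001,-0.003,0]], "grip": [1]}}

```text
time_s: 18.95
position: [0.5749, 0.0626, 0.0458]
ee_rot: [0.992, 0.128, -0.0, 0.0]
ft_force: [2.3, 0.3, -2.5]
finger_gap: 0.0127
```

```bash
python3 -c "
from h import *
cr()"
```

```text
t 18.95 p [574.9  62.6  45.8] yaw 0.2571 z [-9.e-04 -4.e-04 -1.e+00] F [ 2.3   0.31 -2.48] T [-0.078 -0.46   0.   ] gap 12.7
TCP cradle x 46.3 y 3.4 z 45.8 | Fx 2.3 Fy -0.3 Fz -2.5 | dyaw 0.0001  fix rot (0.0004,-0.0009,-0.0001)
```

Emit:
{"method": "step_arm", "body": {"offset": [[0.06,0.015,0.02]], "rotation": [[0,0,0]], "grip": [1]}}

```text
time_s: 19.05
position: [0.5752, 0.0627, 0.0457]
ee_rot: [0.992, 0.128, -0.001, 0.0]
ft_force: [1.3, -0.4, 1.7]
finger_gap: 0.0134
```

```bash
python3 -c "
from h import *
cr()"
```

```text
t 19.05 p [575.2  62.7  45.7] yaw 0.2571 z [-1.4e-03 -4.0e-04 -1.0e+00] F [ 1.3  -0.43  1.68] T [-0.079 -0.186  0.124] gap 13.4
TCP cradle x 46.6 y 3.4 z 45.7 | Fx 1.1 Fy -0.7 Fz 1.7 | dyaw 0.0001  fix rot (0.0004,-0.0014,-0.0001)
```

Emit:
{"method": "step_arm", "body": {"offset": [[0.03,0.01,0.01]], "rotation": [[0,-0.001,0]], "grip": [1]}}

```text
time_s: 19.15
position: [0.5753, 0.0627, 0.0457]
ee_rot: [0.992, 0.128, -0.0, 0.0]
ft_force: [1.5, -0.9, 2.1]
finger_gap: 0.0131
```

```bash
python3 -c "
from h import *
cr()"
```

```text
t 19.15 p [575.3  62.7  45.7] yaw 0.2572 z [-9.e-04 -6.e-04 -1.e+00] F [ 1.48 -0.94  2.13] T [-0.056 -0.188  0.012] gap 13.1
TCP cradle x 46.8 y 3.4 z 45.7 | Fx 1.2 Fy -1.3 Fz 2.1 | dyaw 0.0002  fix rot (0.0006,-0.0009,-0.0002)
```

Emit:
{"method": "step_arm", "body": {"offset": [[0,0,0],[0,0,0],[0,0,0]], "rotation": [[0,0,0],[0,0,0],[0,0,0]], "grip": [3,4,4]}}

```text
time_s: 19.45
position: [0.5725, 0.0629, 0.0441]
ee_rot: [0.992, 0.128, -0.003, -0.0]
ft_force: [-0.3, -0.5, 0.4]
finger_gap: 0.04
```

```bash
python3 -c "
from h import *
cr()
import pickle
c=cap('wrist','w13.png'); pickle.dump(c,open('w13.pkl','wb'))
I=cv2.imread('pics/w13.png')
cv2.imwrite('pics/z14.png',cv2.resize(I[150:350,180:460],(798,570),interpolation=2))
"
```

```text
t 19.45 p [572.5  62.9  44.1] yaw 0.2568 z [-6.6e-03 -4.0e-04 -1.0e+00] F [-0.33 -0.51  0.38] T [-0.045  0.046  0.002] gap 40.0
TCP cradle x 44.1 y 4.3 z 44.1 | Fx -0.5 Fy -0.4 Fz 0.4 | dyaw -0.0002  fix rot (0.0004,-0.0066,0.0002)
```

View pics/z14.png

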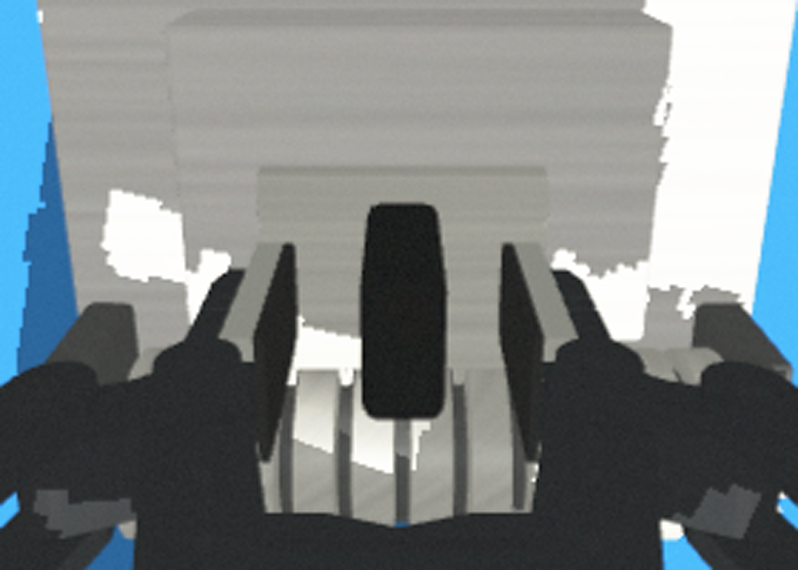

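```bash
python3 -c "
from h import *
I=cv2.imread('pics/w13.png')
a=cv2.resize(I[262:332,270:372],(800,549),interpolation=2); cv2.imwrite('pics/z15.png',np.clip(a*1.3,0,255).astype(np.uint8))
import pickle
c=pickle.load(open('w13.pkl','rb'))
q=lambda x,y:(180+(x-.9)/2.85,150+(y-.9)/2.85)
f=lambda p,z:((ray(c,p,z)[:2]-O)@np.c_[ex,ey]*1000).round(2)
print('ledge back',f(q(168,30),.033),f(q(672,30),.033),'plate back',f(q(257,172),.039),f(q(548,172),.039),'front',f(q(300,368),.039),f(q(500,368),.039))
"
```

```text
ledge back [92.21 49.21] [ 92.16 -49.08] plate back [64.96 32.26] [ 64.94 -25.33] front [20.35 25.39] [ 20.35 -17.5 ]
```

View pics/z15.png

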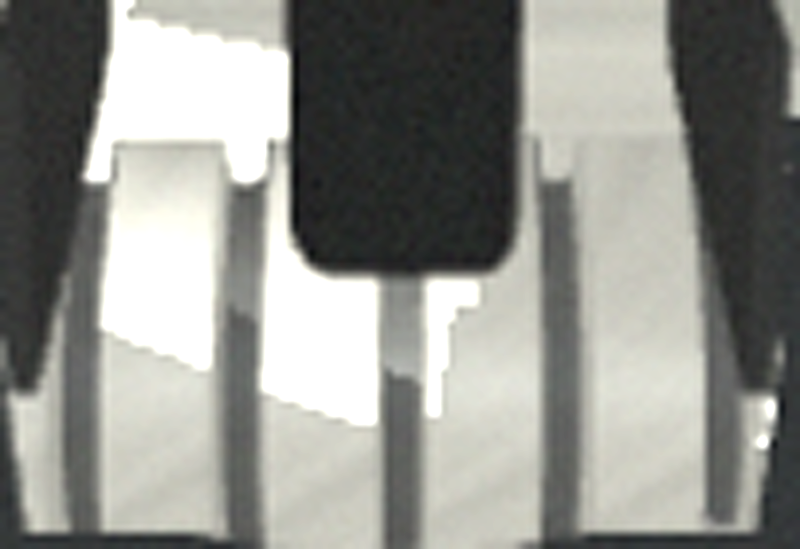

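Emit:
{"method": "step_arm", "body": {"offset": [[0,0,1],[0,0,2],[0,0,3],[0,0,4],[0,0,3],[0,0,0],[0,0,0]], "rotation": [[0,0,0],[0,0,0],[0,0,0],[0,0,0],[0,0,0],[0,0,0],[0,0,0]], "grip": [5,5,5,5,5,5,5]}}

```text
time_s: 20.2
position: [0.5689, 0.063, 0.1804]
ee_rot: [0.992, 0.128, -0.006, -0.001]
ft_force: [-1.2, -0.4, -0.5]
finger_gap: 0.0501
```

```bash
python3 -c "
from h import *
cr()
import pickle
c=cap('wrist','w14.png'); pickle.dump(c,open('w14.pkl','wb'))
cap('side','side4.png')
I=cv2.imread('pics/w14.png');J=cv2.imread('pics/side4.png')
cv2.imwrite('pics/z16.png',np.hstack([I,]))
cv2.imwrite('pics/z17.png',cv2.resize(J[180:255,255:335],(640,600),interpolation=2))
"
```

```text
t 20.2 p [568.9  63.  180.4] yaw 0.2569 z [-1.110e-02 -3.000e-04 -9.999e-01] F [-1.25 -0.44 -0.54] T [-0.041 -0.002  0.048] gap 50.1
TCP cradle x 40.6 y 5.3 z 180.4 | Fx -1.3 Fy -0.1 Fz -0.5 | dyaw -0.0001  fix rot (0.0003,-0.0111,0.0001)
```

View pics/z16.png

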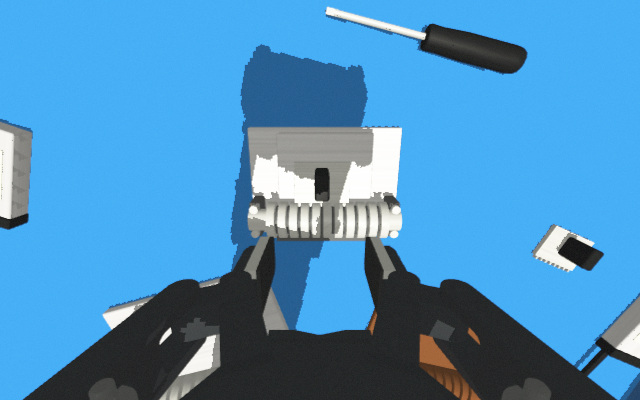

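View pics/z17.png

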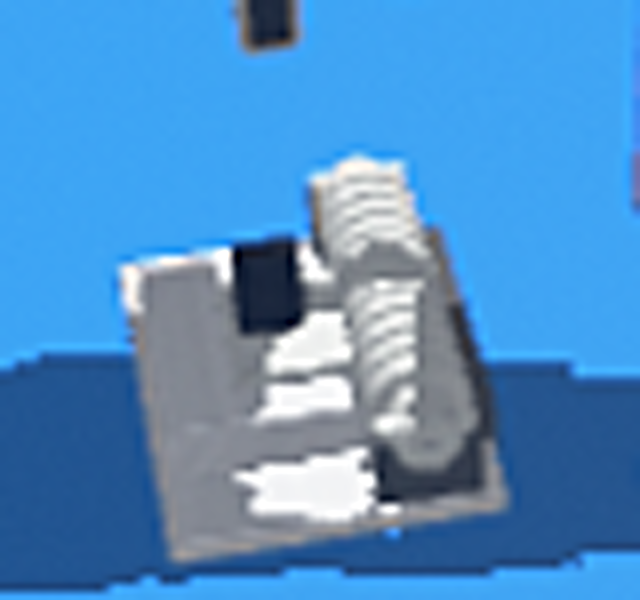

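```bash
python3 -c "
from h import *
I=cv2.imread('pics/w14.png')
cv2.imwrite('pics/z18.png',cv2.resize(I[145:245,245:405],(800,500),interpolation=2))
"
```

```text
(no output)
```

View pics/z18.png

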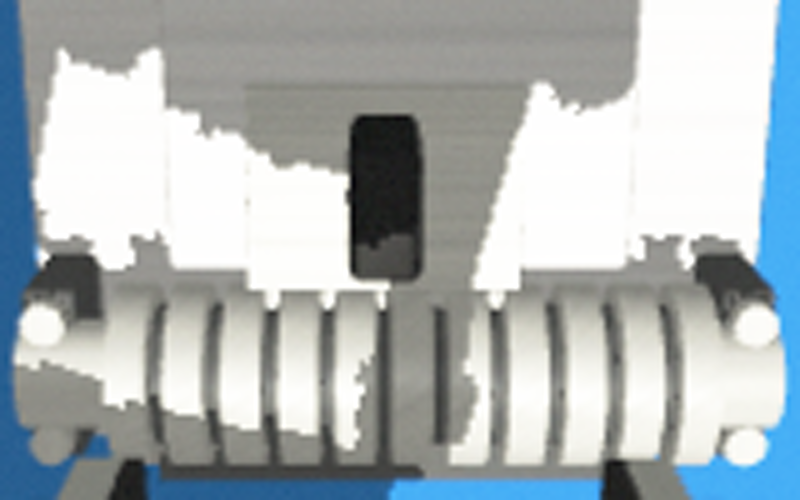

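```bash
python3 -c "
from h import *
print(robot.finish_job()); st()"
```

```text
the job is handed in; nothing more can be done
None
the job is handed in; nothing more can be done
```

The five-tooth leaf is seated flat on the smaller white cradle's ledge, with all five teeth in the grooves. I handed the job in at about 20 s with the gripper clear of everything.

- **Finding the grooves:** I lined up the centre tooth from the wrist picture. I then touched the crests half a pitch to one side and compared the contact points. First contact was at tool x ≈ 50.8 mm on the crests and ≈ 46.8 mm in the grooves. That difference matches the 4 mm tooth length, so the teeth were fully home.
- **Press check:** I held the leaf lightly pressed for about 1.5 s. The force was roughly 3–5 N and the spindle gave a little over 1 mm. I eased off to about 1 N before opening the fingers.
- **After letting go:** close pictures showed the straight edge along the crests with the teeth in the grooves. The last pictures showed the leaf unchanged after I lifted away.
- **Disagreement:** measuring the leaf against the ledge's edges in the pictures gave a position 1–2 mm short of home. I trusted the contact test instead, because the same offset appeared at both crest and groove, which points to picture bias.
- **Other objects:** I touched only the leaf, the ledge and the spindle. I did not measure again where the other things lie.

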